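# Fill the bread display tray by roll length

### The job

Pull the wooden tray all the way out of the glass-topped display case and sort the baton rolls from the baking paper into it: short rolls in the narrow row, middle ones in the middle-width row, long ones in the wide row, each lying flat on the tray floor across its row. Then slide the loaded tray back under the glass until it is fully home, without jerking or slamming it. Leave the other things on the counter where they are.

Things in the scene. Friction and masses are not known exactly. Their poses are not given: they have to be found in the camera images.
- short_a: crusty baton roll, the short kind, 70 mm long (its own x), 44 mm wide (y), 42 mm high (z); the three lengths are otherwise alike; may be absent (None); origin at the centre of its flat underside
- short_b: crusty baton roll, the short kind, 70 mm long (its own x), 44 mm wide (y), 42 mm high (z); the three lengths are otherwise alike; may be absent (None); origin at the centre of its flat underside
- mid_a: crusty baton roll, the middle kind, 105 mm long (its own x), 44 mm wide (y), 42 mm high (z); the three lengths are otherwise alike; may be absent (None); origin at the centre of its flat underside
- mid_b: crusty baton roll, the middle kind, 105 mm long (its own x), 44 mm wide (y), 42 mm high (z); the three lengths are otherwise alike; may be absent (None); origin at the centre of its flat underside
- long_a: crusty baton roll, the long kind, 140 mm long (its own x), 44 mm wide (y), 42 mm high (z); the three lengths are otherwise alike; may be absent (None); origin at the centre of its flat underside
- long_b: crusty baton roll, the long kind, 140 mm long (its own x), 44 mm wide (y), 42 mm high (z); the three lengths are otherwise alike; may be absent (None); origin at the centre of its flat underside
- tray (a joint): how far (m) the wooden tray is drawn out of the case: 0 = fully home, 0.20 = fully out. It slides along its own -x (towards the robot) with about 3 N of friction and stays where left. Tray 190 mm deep (x), 395 mm wide (y); 5 mm thick rims and dividers, tops 24 mm above the table; floor 10 mm above the table
- case: fixed glass-topped display case, 200 mm deep (x), 440 mm wide (y); underside of the glass 150 mm above the table, open at the front, low runners in front; the glass's front edge is 75 mm beyond the handle bar when the tray is home. Origin at its middle on the table, x pointing away from the robot
- tray_handle (a point): centre of the dark bar handle on the tray's front: bar 14 x 14 mm and 120 mm long along y, 45 mm above the table, on two end posts 100 mm apart inside; 43 mm free between the bar and the tray's front rim. Axes: x points into the case (away from the robot), y along the bar, z up
- row_short (a point): middle of the tray's row for the short rolls, on its floor (10 mm above the table); the row is 90 mm wide inside (y) and 180 mm from front to back (x), room for two rolls lying across it one behind the other. Axes as the handle's; moves with the tray
- row_mid (a point): middle of the tray's row for the mid rolls, on its floor (10 mm above the table); the row is 125 mm wide inside (y) and 180 mm from front to back (x), room for two rolls lying across it one behind the other. Axes as the handle's; moves with the tray
- row_long (a point): middle of the tray's row for the long rolls, on its floor (10 mm above the table); the row is 160 mm wide inside (y) and 180 mm from front to back (x), room for two rolls lying across it one behind the other. Axes as the handle's; moves with the tray
- boule: round brown loaf, 116 mm across, 62 mm high, a bystander; origin at the centre of its underside
- jar: glass jar with metal cap, 68 mm across, 100 mm high, a bystander; origin at the centre of its underside
- bowl: white bowl, 120 mm across, 60 mm high, a bystander; origin at the centre of its underside
- brush: pastry brush lying on the table, a bystander
- shaker: aluminium can, 64 mm across, 120 mm high, a bystander; origin at the centre of its underside
- tongs: flat steel tongs, 230 mm long, 10 mm high, lying on the table, a bystander; origin at the centre of its underside
Mind the look-alikes: they are no part of the job. Leave any blue look-alike of the mid_a alone.

How it is judged:
On the way, in this order (a step that is already met when the one before it is completed fails the run):
1. the empty tray is drawn fully out (value of joint tray above 0.188 m), for 0.2 s.
2. every roll present lies flat in the row for its length, the tray still out (x of short_a in the frame of row_short between -0.075 and 0.075 m and y of short_a in the frame of row_short between -0.02 and 0.02 m and z of short_a in the frame of row_short between -0.005 and 0.008 m and angle between the x axis of each of short_a, short_b and the y axis of row_short, either way round below 0.35 rad and angle between each of short_a, short_b, mid_a, mid_b, long_a, long_b's own z axis and vertical below 0.15 rad and x of short_b in the frame of row_short between -0.075 and 0.075 m and y of short_b in the frame of row_short between -0.02 and 0.02 m and z of short_b in the frame of row_short between -0.005 and 0.008 m and x of mid_a in the frame of row_mid between -0.075 and 0.075 m and y of mid_a in the frame of row_mid between -0.02 and 0.02 m and z of mid_a in the frame of row_mid between -0.005 and 0.008 m and angle between the x axis of each of mid_a, mid_b and the y axis of row_mid, either way round below 0.35 rad and x of mid_b in the frame of row_mid between -0.075 and 0.075 m and y of mid_b in the frame of row_mid between -0.02 and 0.02 m and z of mid_b in the frame of row_mid between -0.005 and 0.008 m and x of long_a in the frame of row_long between -0.075 and 0.075 m and y of long_a in the frame of row_long between -0.02 and 0.02 m and z of long_a in the frame of row_long between -0.005 and 0.008 m and angle between the x axis of each of long_a, long_b and the y axis of row_long, either way round below 0.35 rad and x of long_b in the frame of row_long between -0.075 and 0.075 m and y of long_b in the frame of row_long between -0.02 and 0.02 m and z of long_b in the frame of row_long between -0.005 and 0.008 m and value of joint tray above 0.1 m), for 0.2 s.
3. the tray is back home under the glass (value of joint tray below 0.008 m), for 0.2 s.
At the end, for the whole second after the job is handed in: The tray is home (within 8 mm), and every roll present lies at rest flat on the tray floor in the row for its length (centre within 20 mm of the row's middle line, within 20 degrees of straight across), not on top of another roll (value of joint tray below 0.008 m and x of short_a in the frame of row_short between -0.075 and 0.075 m and y of short_a in the frame of row_short between -0.02 and 0.02 m and z of short_a in the frame of row_short between -0.005 and 0.008 m and angle between the x axis of each of short_a, short_b and the y axis of row_short, either way round below 0.35 rad and angle between each of short_a, short_b, mid_a, mid_b, long_a, long_b's own z axis and vertical below 0.15 rad and x of short_b in the frame of row_short between -0.075 and 0.075 m and y of short_b in the frame of row_short between -0.02 and 0.02 m and z of short_b in the frame of row_short between -0.005 and 0.008 m and x of mid_a in the frame of row_mid between -0.075 and 0.075 m and y of mid_a in the frame of row_mid between -0.02 and 0.02 m and z of mid_a in the frame of row_mid between -0.005 and 0.008 m and angle between the x axis of each of mid_a, mid_b and the y axis of row_mid, either way round below 0.35 rad and x of mid_b in the frame of row_mid between -0.075 and 0.075 m and y of mid_b in the frame of row_mid between -0.02 and 0.02 m and z of mid_b in the frame of row_mid between -0.005 and 0.008 m and x of long_a in the frame of row_long between -0.075 and 0.075 m and y of long_a in the frame of row_long between -0.02 and 0.02 m and z of long_a in the frame of row_long between -0.005 and 0.008 m and angle between the x axis of each of long_a, long_b and the y axis of row_long, either way round below 0.35 rad and x of long_b in the frame of row_long between -0.075 and 0.075 m and y of long_b in the frame of row_long between -0.02 and 0.02 m and z of long_b in the frame of row_long between -0.005 and 0.008 m and linear speed of each of short_a, short_b, mid_a, mid_b, long_a, long_b below 0.03 m/s); the robot touches nothing.
It fails at once if a bystander is shoved more than 4 cm (distance of any of boule, jar, bowl, brush, shaker, tongs from where it was at the start of the episode above 0.04 m).
It fails at once if a standing bystander is tipped over (angle between any of boule, jar, bowl, shaker's own z axis and vertical above 0.6 rad).
It fails at once if the tray is jerked or slammed (faster than 0.5 m/s) (velocity of joint tray below -0.5 m/s or velocity of joint tray above 0.5 m/s).
Of short_a, short_b, mid_a, mid_b, long_a, long_b only 4 to 6 are there at a start; the rules pass over those that are not, and their reading is None.
At some moment in a run one of short_a, short_b, mid_a, mid_b, long_a, long_b may be knocked a few centimetres aside while the robot is not near it.
Once in a run the grip may slacken for a moment while it holds something.
It also fails if it takes over 210 s, if anything falls off the work surface, if the arm or the gripper's body presses on something with over 40 N, if the wrist force passes 120 N, or if a joint passes its speed limit or range.

### The arm

A 6-joint arm with a two-finger parallel gripper is mounted at the origin on the work surface. World frame = base frame: x ahead of the robot, y to its left, z up, the work surface at z = 0. Lengths are in m, angles in rad, forces in N, time in s.
With the tool pointing down it reaches from about 0.3 to 0.85 m from the base axis. Payload 4.2 kg.
Tool frame: the origin (TCP) lies midway between the tips of the shut fingers; the grasp point (between the pads) lies 19 mm behind it; z points along the fingers, x is the direction in which the jaws open and shut, and the axes are right-handed (so a half turn about z gives the same grasp; the last joint's range is limited). The gripper opens to 91 mm and grips with 3 to 60 N. Pads are 32 mm wide; open, the fingers measure 118 mm over their backs; the gripper's body (76 mm by 178 mm) begins 60 mm behind the grasp point.
Start: joints at [-1.205, 0.32, 1.565, -0, 1.257, -0.02], TCP at [0.216, -0.533, 0.214] pointing down, gripper open.
Joint ranges: [-3.11, 3.11], [-0.84, 2.01], [0.21, 2.61], [-1.34, 4.49], [0.05, 2.63], [-2.56, 2.56]. Speed limits (rad/s): [2.57, 2.57, 3.14, 3.14, 3.14, 3.14].

### API

Orientations are given as a unit quaternion [w, x, y, z].
In Python, from cell import arm gives the robot as it stands. The module is installed in compiled form; this text tells all that it offers.
- The arm moves only by the tool arm_command, never from a script. Its argument "deltas" is a list of rows, each an object of numbers: "claw": the finger opening in mm, from 0 to 91.2; "dx", "dy", "dz": the shift along the tool's x, y, z in units of 150 mm (1.0 is 150 mm); "ax", "ay", "az": the turn, a rotation vector about the tool's x, y, z in units of 90 degrees (1.0 is 90 degrees). In form: [{"claw": .., "dx": .., "dy": .., "dz": .., "ax": .., "ay": .., "az": ..}, ...]. A call has 1 to 5 rows; each row is the pose to reach, as a shift and turn from the pose measured when the call began, along the tool's axes at that moment; what a row does not reach only later rows make up. A row lasts 1/8 s, in which the tool goes at most 62.5 mm and 10.7 degrees, less where a joint would pass 70% of its speed; a pose out of reach is approached as far as the arm can. A call with a number of a shift or a turn outside -1 to 1 is refused whole. A call with a gripper value outside its range is refused whole. The fingers move at their own pace and stop on an object; "grip_force" is the grip in N (left out, the last holds). Time passes only in rows, so rows that repeat a pose let the fingers close. It gives the time, the measured TCP pose, the force and the opening at its end, in the units of the state.
- arm.observe(): the state, without advancing time (a new reading comes with each control period).
- arm.camera(name): name is "scene" or "top" or "wrist"; returns the picture (400x640x3 uint8, red, green, blue); there is no depth.
- arm.camera_info(name): a dict with "fx", "fy", "cx", "cy" (pixels), "T" (4x4, takes a point from camera to world coordinates). Camera axes: x right, y down, z forward; pixel columns grow to the right and rows downward; lengths in m; the calibration is good to about 2 mm. The wrist camera is an equidistant fisheye: a pixel r from the principal point sees the ray r / f radians off the axis. A picture is of the moment at which its call begins: read the wrist's pose just before it. camera_info takes no time and is no camera call; for the wrist camera it gives the pose at the moment of the call.
- arm.close_job(): hands the job in, once; it reports no verdict.
Trained networks look in the newest picture that a camera, given by its name, has taken for a name from the list of things; names that differ only in an ending like _2 or _b are one class to them, and where a whole thing is asked for, a point or a joint stands for the part that bears it (a point fixed in the world has none). Each returns a list of dicts, best first, with "p" (0 to 1); they miss things now and then, are a little off and sometimes report something else, mostly with a low value. They report only what shows in the picture. A call takes as long as a camera call. They do not tell look-alikes from the thing itself.
- arm.spot_in(target, camera): "extent" ([left, top, right, bottom] in pixels, round what is visible of it).
- arm.trace(target, camera): "region" (400x640 bool, what is visible of it) and "extent" ([left, top, right, bottom] in pixels, round what is visible of it).
- arm.mark_of(target, camera): "at" ([column, row] in pixels: a listed point, or the origin of a listed thing).
The state is a dict: "time_s": time; "joint_pos": joint angles; "dq": joint speeds; "tau": joint torques, N m; "eef_pos": TCP position; "ee_rot": TCP orientation; "contact_force": force on the tool from outside, world axes, zero at the start; "wrist_torque": the same for the moment, N m; "opening": opening from 0.0 (shut) to 1.0 (fully open).
Only numpy, scipy, OpenCV 4.12 (cv2) and the standard library are available. Lean on these libraries where they do the work, as an engineer would, in place of code of your own. Each camera call takes 0.05 s, during which the arm holds its last target.

## Working session

There is one attempt and no reset: what is moved stays moved. The work goes in short steps, Python scripts to look and compute and a tool call to move; the robot and the scene stay as the last step left them, time stands still between calls to the robot, and variables do not carry over. Pictures are saved under pics/ and viewed, and the job is handed in when it is done.

Besides the shell and the picture viewer there is one more tool, called as name([rows], argument=value, ...), one row to a line, values as JSON. arm_command: Moves the arm, as the interface text tells. Its arguments: {"type":"object","properties":{"deltas":{"type":"array","items":{"type":"object","properties":{"claw":{"type":"number"},"dx":{"type":"number"},"dy":{"type":"number"},"dz":{"type":"number"},"ax":{"type":"number"},"ay":{"type":"number"},"az":{"type":"number"}}}},"grip_force":{"type":"number"}},"required":["deltas"]}

```bash
mkdir -p pics; ls
python3 - <<'E'
from cell import arm
import cv2,numpy as np
s=arm.observe();print({k:np.round(v,3) for k,v in s.items()})
for n in("scene","top","wrist"):
    im=arm.camera(n);cv2.imwrite(f"pics/a_{n}.png",im[...,::-1])
    i=arm.camera_info(n);print(n,i["fx"],i["fy"],i["cx"],i["cy"],np.round(i["T"],3).tolist())
E
```

```text
pics
{'time_s': np.float64(0.0), 'joint_pos': array([-1.205,  0.32 ,  1.566, -0.   ,  1.257, -0.02 ]), 'dq': array([ 0.   , -0.   , -0.   ,  0.001,  0.001, -0.003]), 'tau': array([ -0.   , -41.246, -23.197,   0.073,   0.046,  -0.   ]), 'eef_pos': array([ 0.216, -0.532,  0.213]), 'ee_rot': array([-0.   ,  0.83 , -0.558, -0.001]), 'contact_force': array([-0.293,  0.239,  0.014]), 'wrist_torque': array([ 0.021, -0.016, -0.   ]), 'opening': np.float64(1.001)}
scene 453.01376225304284 453.01376225304284 309.5214298284647 199.84875051187117 [[-0.675, 0.701, -0.229, 0.847], [0.738, 0.643, -0.205, 0.3], [0.004, -0.308, -0.951, 1.409], [0.0, 0.0, 0.0, 1.0]]
top 408.4905066703649 408.4905066703649 318.0689284210087 200.8728613489279 [[-0.001, -0.986, 0.169, 0.343], [-1.0, 0.002, 0.006, 0.008], [-0.006, -0.169, -0.986, 1.233], [0.0, 0.0, 0.0, 1.0]]
wrist 309.70691628693146 309.70691628693146 315.280288769591 194.0691422737725 [[0.376, -0.887, -0.269, 0.294], [-0.927, -0.36, -0.107, -0.501], [-0.002, 0.29, -0.957, 0.384], [0.0, 0.0, 0.0, 1.0]]
```

View pics/a_scene.png

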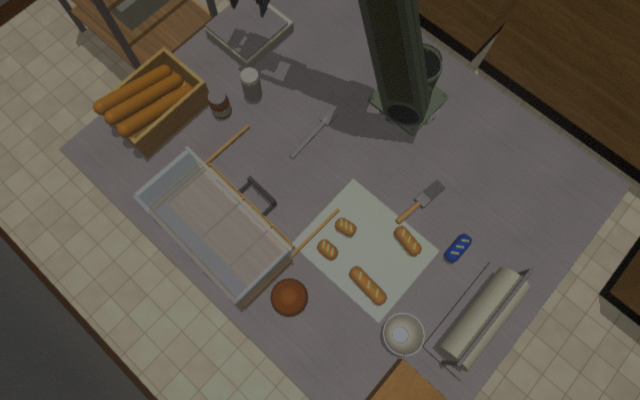

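View pics/a_top.png

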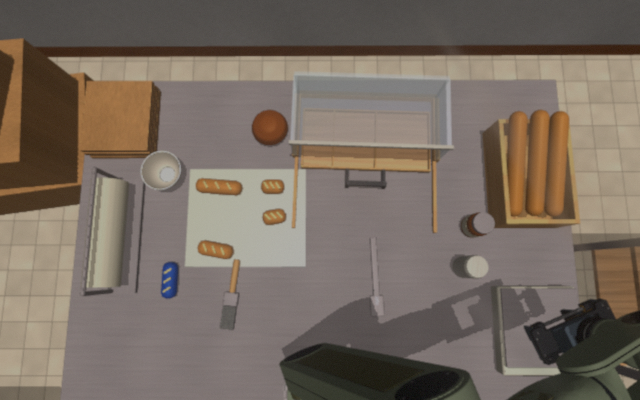

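View pics/a_wrist.png

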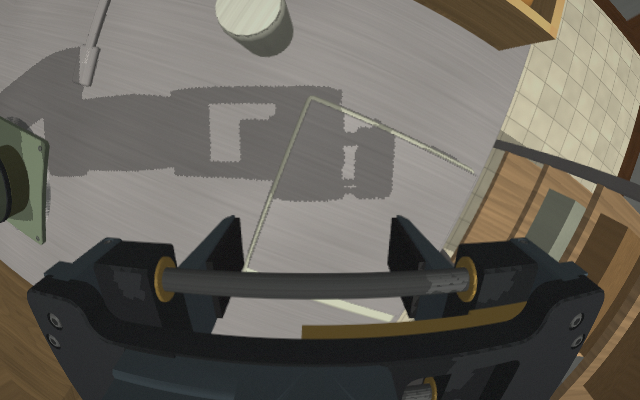

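Top view: four golden rolls on the paper at (219,187), (273,187), (274,216) and (215,249). The blue look-alike is off the paper at (169,280), and the handle bar is at (365,184).

```bash
cat > h.py <<'E'
from cell import arm
import cv2,numpy as np
from scipy.spatial.transform import Rotation as R
def ray(cam,px,info=None):
    i=info or arm.camera_info(cam);T=np.array(i["T"])
    x=(px[0]-i["cx"])/i["fx"];y=(px[1]-i["cy"])/i["fy"]
    if cam=="wrist":
        r=np.hypot(x,y);s=np.sinc(r/np.pi)
        d=np.array([x*s,y*s,np.cos(r)])
    else: d=np.array([x,y,1.])
    d=T[:3,:3]@d
    return T[:3,3],d/np.linalg.norm(d)
def onplane(cam,px,z,info=None):
    o,d=ray(cam,px,info);return o+d*(z-o[2])/d[2]
def tri(rays):
    A=np.zeros((3,3));b=np.zeros(3)
    for o,d in rays:
        P=np.eye(3)-np.outer(d,d);A+=P;b+=P@o
    p=np.linalg.solve(A,b)
    return p,max(np.linalg.norm((np.eye(3)-np.outer(d,d))@(p-o)) for o,d in rays)
def snap(n,f=None):
    info=arm.camera_info(n);im=arm.camera(n)
    if f: cv2.imwrite(f"pics/{f}.png",im[...,::-1])
    return im,info
def tool():
    s=arm.observe();w=s["ee_rot"];return s["eef_pos"],R.from_quat([w[1],w[2],w[3],w[0]]).as_matrix(),s
def togo(p,yaw=None):
    """units to reach world TCP p with tool down, jaw axis (tool x) at world angle yaw (mod pi)"""
    e,M,s=tool()
    d=M.T@(np.array(p)-e)/.15
    cur=np.arctan2(M[1,0],M[0,0])
    if yaw is None: yaw=cur
    dy=(yaw-cur+np.pi/2)%np.pi-np.pi/2
    x=np.array([np.cos(cur+dy),np.sin(cur+dy),0]);z=np.array([0,0,-1.]);T=np.stack([x,np.cross(z,x),z],1)
    rv=R.from_matrix(M.T@T).as_rotvec()/(np.pi/2)
    print("t",round(float(s["time_s"]),2),"tcp",np.round(e,4),"F",np.round(s["contact_force"],1),"open",round(float(s["opening"]),3),"yaw",round(np.degrees(cur),1),"q",np.round(s["joint_pos"],2))
    print("go dxyz",np.round(d,3),"axyz",np.round(rv,3))
E
python3 - <<'E'
from h import *
names=["short_a","mid_a","long_a","tray","case","tray_handle","row_short","row_mid","row_long","boule","jar","bowl","brush","shaker","tongs"]
for n in names:
    r={}
    for c in("top","scene"):
        r[c]=arm.mark_of(n,c)
        print(n,c,[(np.round(a["at"],1).tolist(),round(a["p"],2)) for a in r[c][:6]])
    for a in r["top"]:
        if a["p"]<.3: continue
        for b in r["scene"]:
            p,e=tri([ray("top",a["at"]),ray("scene",b["at"])])
            if e<.01: print("   tri",np.round(p,3),round(e,4),"z0 plane",np.round(onplane("top",a["at"],0)[:2],3))
for n in["short_a","mid_a","long_a"]:
    for d in arm.trace(n,"top"):
        m=d["region"].astype(np.uint8);pts=np.argwhere(m)[:,::-1]
        w=np.array([onplane("top",p,.021)[:2] for p in pts],np.float32)
        rc=cv2.minAreaRect(w);print(n,round(d["p"],2),np.round(pts.mean(0)),np.round(rc[0],3),np.round(rc[1],3),round(rc[2],1))
E
```

```text
short_a top [([273.5, 189.8], 0.72), ([280.8, 219.0], 0.52)]
short_a scene [([343.5, 228.5], 0.67), ([327.7, 251.9], 0.5)]
   tri [ 0.593  0.154 -0.018] 0.0006 z0 plane [0.589 0.152]
   tri [ 0.5    0.135 -0.03 ] 0.0042 z0 plane [0.498 0.128]
mid_a top [([171.1, 278.7], 0.96), ([219.1, 249.7], 0.67)]
mid_a scene [([453.1, 246.9], 0.79), ([403.0, 242.1], 0.56)]
   tri [0.323 0.438 0.027] 0.0044 z0 plane [0.32  0.452]
   tri [ 0.407  0.312 -0.008] 0.0023 z0 plane [0.406 0.313]
long_a top [([219.6, 187.5], 0.8)]
long_a scene [([368.5, 285.5], 0.85)]
   tri [0.593 0.316 0.014] 0.0015 z0 plane [0.596 0.319]Traceback (most recent call last):
  File "<stdin>", line 6, in <module>
ValueError: it knows: boule, bowl, brush, case, jar, long, mid, row_long, row_mid, row_short, shaker, short, tongs, tray_handle
```

Run:
```python
import cv2
im=cv2.imread("pics/a_top.png")
cv2.imwrite("pics/a_c1.png",cv2.resize(im[140:320,140:320],None,fx=3.3,fy=3.3,interpolation=cv2.INTER_CUBIC))
cv2.imwrite("pics/a_c2.png",cv2.resize(im[60:240,280:470],None,fx=3.3,fy=3.3,interpolation=cv2.INTER_CUBIC))
```

```text
(no output)
```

View pics/a_c1.png

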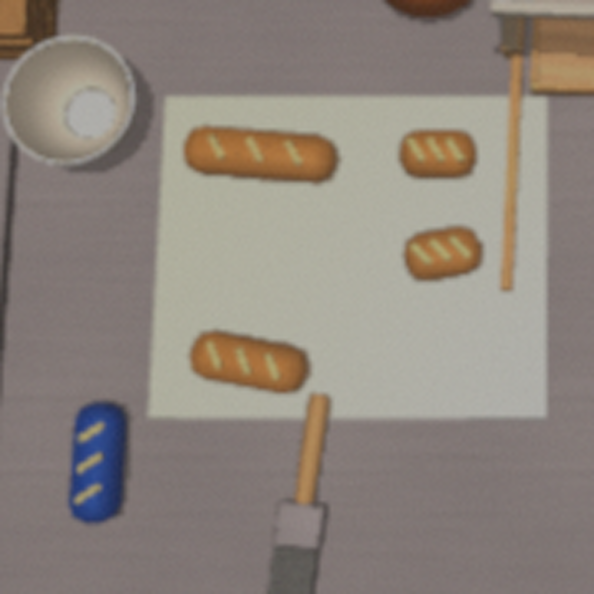

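View pics/a_c2.png

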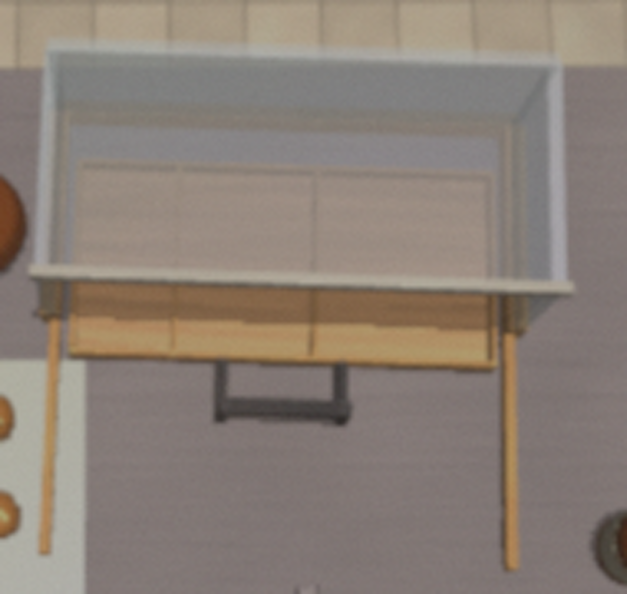

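The crop confirms the long roll at the top left, two short rolls at right and a mid roll at the bottom left. The blue one is the look-alike and is to be left alone. Tray rows left to right in the image are narrow, middle and wide.

Run:
```python
from h import *
for c in("top","scene"): snap(c)
names=["case","tray_handle","row_short","row_mid","row_long","tongs","brush","boule"]
for n in names:
    r={}
    for c in("top","scene"):
        r[c]=arm.mark_of(n,c)
        print(n,c,[(np.round(a["at"],1).tolist(),round(a["p"],2)) for a in r[c][:4]])
    for a in r["top"]:
        if a["p"]<.3: continue
        for b in r["scene"]:
            p,e=tri([ray("top",a["at"]),ray("scene",b["at"])])
            if e<.015: print("   tri",np.round(p,3),round(e,4))
for n in["short","mid","long","tongs","tray_handle"]:
  for c in("top","scene"):
    for d in arm.trace(n,c):
        m=d["region"].astype(np.uint8);pts=np.argwhere(m)[:,::-1]
        w=np.array([onplane(c,p,.021 if n!="tray_handle" else .045)[:2] for p in pts],np.float32)
        rc=cv2.minAreaRect(w);b=cv2.boxPoints(rc);e=max([b[1]-b[0],b[2]-b[1]],key=np.linalg.norm)
        print(n,c,round(d["p"],2),np.round(pts.mean(0)),np.round(rc[0],3),np.round(rc[1],3),"long axis deg",round(np.degrees(np.arctan2(e[1],e[0])),1))
# case/runner angle
for z,px in((.15,(290,143)),(.15,(453,147)),(.045,(347,183)),(.045,(384,184)),(.0,(294,226)),(0,(435,231))): print(z,px,np.round(onplane("top",px,z),3))
```

```text
case top []
case scene [([222.6, 231.4], 0.65)]
tray_handle top [([370.8, 180.7], 0.71), ([460.7, 265.9], 0.42), ([269.0, 130.9], 0.31)]
tray_handle scene [([260.9, 191.2], 0.68)]
   tri [ 0.604 -0.135  0.042] 0.0075
row_short top [([320.3, 141.8], 0.82)]
row_short scene [([346.0, 228.6], 0.43)]
row_mid top [([355.0, 141.6], 0.89)]
row_mid scene [([261.8, 189.8], 0.43)]
   tri [ 0.645 -0.065  0.284] 0.012
row_long top [([400.4, 143.5], 0.64)]
row_long scene [([366.7, 286.3], 0.64)]
tongs top [([373.7, 271.4], 0.93)]
tongs scene [([312.5, 136.7], 0.66), ([398.4, 332.1], 0.58)]
   tri [ 0.34  -0.146  0.017] 0.0021
brush top [([233.2, 293.5], 0.81)]
brush scene [([416.0, 203.9], 0.79)]
   tri [ 0.278  0.264 -0.006] 0.0031
boule top [([265.9, 129.8], 0.86), ([275.9, 216.6], 0.33)]
boule scene [([405.9, 241.8], 0.64)]
short top 0.63 [273. 186.] [0.595 0.152] [0.067 0.04 ] long axis deg 89.9
short top 0.52 [274. 216.] [0.505 0.147] [0.047 0.069] long axis deg -75.9
short scene 0.52 [328. 249.] [0.593 0.151] [0.068 0.043] long axis deg 86.9
short scene 0.5 [345. 227.] [0.503 0.144] [0.047 0.065] long axis deg -74.9
mid top 0.96 [170. 279.] [0.318 0.448] [0.052 0.1  ] long axis deg -0.0
mid top 0.88 [215. 249.] [0.407 0.318] [0.106 0.044] long axis deg 78.8Traceback (most recent call last):
  File "<stdin>", line 18, in <module>
  File "h.py", line 14, in onplane
    o,d=ray(cam,px,info);return o+d*(z-o[2])/d[2]
        ~~~^^^^^^^^^^^^^
  File "h.py", line 5, in ray
    i=info or arm.camera_info(cam);T=np.array(i["T"])
              ~~~~~~~~~~~~~~~^^^^^
ValueError: time passes only in moves, steps and waits
```

```bash
python3 - <<'E'
s=open("h.py").read()
s=s.replace('''i=info or arm.camera_info(cam);T''','''i=info or getinfo(cam);T''')
s=s.replace("def ray","_c={}\ndef getinfo(c):\n    if c not in _c: _c[c]=arm.camera_info(c)\n    return _c[c]\ndef ray",1)
open("h.py","w").write(s)
E
python3 - <<'E'
from h import *
for n in["mid","long","tongs","tray_handle"]:
  for c in("top","scene"):
    for d in arm.trace(n,c):
        m=d["region"].astype(np.uint8);pts=np.argwhere(m)[:,::-1]
        w=np.array([onplane(c,p,.021 if n!="tray_handle" else .045)[:2] for p in pts],np.float32)
        rc=cv2.minAreaRect(w);b=cv2.boxPoints(rc);e=max([b[1]-b[0],b[2]-b[1]],key=np.linalg.norm)
        print(n,c,round(d["p"],2),np.round(pts.mean(0)),np.round(rc[0],3),np.round(rc[1],3),"long axis deg",round(np.degrees(np.arctan2(e[1],e[0])),1))
for z,px in((.15,(290,143)),(.15,(453,147)),(.045,(347,183)),(.045,(384,184)),(.0,(294,226)),(0,(435,231))): print(z,px,np.round(onplane("top",px,z),3))
togo([.59,-.12,.15],0.)
E
```

```text
mid top 0.96 [170. 279.] [0.318 0.448] [0.052 0.1  ] long axis deg -0.0
mid top 0.88 [215. 249.] [0.407 0.318] [0.106 0.044] long axis deg 78.8
mid top 0.46 [367. 161.] [ 0.657 -0.131] [0.398 0.131] long axis deg 87.8
mid scene 0.88 [458. 247.] [0.314 0.446] [0.048 0.111] long axis deg -1.2
mid scene 0.78 [407. 240.] [0.403 0.316] [0.104 0.047] long axis deg 80.0
long top 0.69 [219. 186.] [0.597 0.315] [0.137 0.043] long axis deg 83.9
long scene 0.56 [368. 285.] [0.592 0.314] [0.137 0.045] long axis deg 83.5
long scene 0.45 [219. 103.] [ 0.464 -0.468] [0.121 0.071] long axis deg 68.9
tongs top 0.75 [376. 283.] [ 0.329 -0.149] [0.225 0.039] long axis deg 4.1
tongs top 0.5 [270. 127.] [0.785 0.166] [0.109 0.107] long axis deg 89.9
tongs scene 0.65 [316. 130.] [ 0.331 -0.154] [0.227 0.041] long axis deg 0.1
tray_handle top 0.65 [366. 160.] [ 0.651 -0.126] [0.388 0.123] long axis deg 88.1
tray_handle top 0.6 [215. 249.] [0.405 0.313] [0.105 0.043] long axis deg 78.8
tray_handle top 0.42 [273. 186.] [0.591 0.15 ] [0.069 0.042] long axis deg 89.9
tray_handle top 0.21 [219. 186.] [0.592 0.31 ] [0.138 0.044] long axis deg 84.6
tray_handle scene 0.94 [255. 201.] [ 0.626 -0.124] [0.393 0.075] long axis deg 88.1
tray_handle scene 0.31 [327. 249.] [0.6   0.152] [0.065 0.042] long axis deg 86.5
0.15 (290, 143) [0.69  0.091 0.15 ]
0.15 (453, 147) [ 0.678 -0.356  0.15 ]
0.045 (347, 183) [ 0.6   -0.071  0.045]
0.045 (384, 184) [ 0.597 -0.181  0.045]
0.0 (294, 226) [0.477 0.088 0.   ]
0 (435, 231) [ 0.461 -0.338  0.   ]
t 1.9 tcp [ 0.2164 -0.5327  0.214 ] F [-0.8 -0.7  0.3] open 1.002 yaw -67.9 q [-1.2   0.32  1.56 -0.    1.26 -0.02]
go dxyz [-1.612 -3.343  0.426] axyz [ 0.    -0.    -0.754]
```

```bash
python3 -c "
from h import *
togo([.566,-.125,.16],np.radians(-1.9))"
```

```text
t 1.9 tcp [ 0.2164 -0.5327  0.214 ] F [-0.8 -0.7  0.3] open 1.002 yaw -67.9 q [-1.2   0.32  1.56 -0.    1.26 -0.02]
go dxyz [-1.641 -3.182  0.36 ] axyz [ 0.    -0.    -0.733]
```

arm_command([
  {"dx":-0.2,"dy":-0.4},
  {"dx":-0.35,"dy":-0.7},
  {"dx":-0.52,"dy":-1.0},
])

```text
validation failed for argument at $.de...
```

arm_command([
  {"dx":-0.2,"dy":-0.4,"az":-0.1},
  {"dx":-0.35,"dy":-0.7,"az":-0.2},
  {"dx":-0.52,"dy":-1.0,"az":-0.3},
  {"dx":-0.52,"dy":-1.0,"az":-0.4},
  {"dx":-0.52,"dy":-1.0,"az":-0.45},
])

```text
validation failed for argument at $.de...
```

```bash
python3 -c "
from h import *
togo([.566,-.125,.16],np.radians(-1.9))"
```

```text
t 1.9 tcp [ 0.2164 -0.5327  0.214 ] F [-0.8 -0.7  0.3] open 1.002 yaw -67.9 q [-1.2   0.32  1.56 -0.    1.26 -0.02]
go dxyz [-1.641 -3.182  0.36 ] axyz [ 0.    -0.    -0.733]
```

Perhaps every field is required.

arm_command([
  {"claw":91,"dx":-0.2,"dy":-0.4,"dz":0,"ax":0,"ay":0,"az":0},
  {"claw":91,"dx":-0.35,"dy":-0.7,"dz":0,"ax":0,"ay":0,"az":0},
  {"claw":91,"dx":-0.52,"dy":-1.0,"dz":0,"ax":0,"ay":0,"az":0},
])

```text
time_s: 2.28
eef_pos: [0.327, -0.4028, 0.214]
ee_rot: [-0.0, 0.829, -0.559, 0.0]
contact_force: [0.2, -0.5, 1.1]
opening: 0.995
```

arm_command([
  {"claw":91,"dx":-0.2,"dy":-0.4,"dz":0,"ax":0,"ay":0,"az":-0.1},
  {"claw":91,"dx":-0.35,"dy":-0.7,"dz":0,"ax":0,"ay":0,"az":-0.2},
  {"claw":91,"dx":-0.52,"dy":-1.0,"dz":0,"ax":0,"ay":0,"az":-0.3},
  {"claw":91,"dx":-0.52,"dy":-1.0,"dz":0,"ax":0,"ay":0,"az":-0.4},
  {"claw":91,"dx":-0.52,"dy":-1.0,"dz":0,"ax":0,"ay":0,"az":-0.45},
])

```text
time_s: 2.9
eef_pos: [0.4372, -0.2733, 0.2141]
ee_rot: [0.0, 0.972, -0.235, 0.0]
contact_force: [-0.2, -0.5, -0.0]
opening: 0.998
```

```bash
python3 -c "
from h import *
togo([.566,-.125,.16],np.radians(-1.9))"
```

```text
t 2.9 tcp [ 0.4372 -0.2733  0.2141] F [-0.2 -0.5 -0. ] open 0.998 yaw -27.1 q [-0.58  0.23  1.7  -0.    1.22 -0.11]
go dxyz [ 0.313 -1.271  0.361] axyz [ 0.   -0.   -0.28]
```

arm_command([
  {"claw":91,"dx":0.1,"dy":-0.4,"dz":0,"ax":0,"ay":0,"az":-0.1},
  {"claw":91,"dx":0.2,"dy":-0.8,"dz":0,"ax":0,"ay":0,"az":-0.2},
  {"claw":91,"dx":0.25,"dy":-1.0,"dz":0.2,"ax":0,"ay":0,"az":-0.28},
  {"claw":91,"dx":0.25,"dy":-1.0,"dz":0.36,"ax":0,"ay":0,"az":-0.28},
])

```text
time_s: 3.4
eef_pos: [0.5404, -0.1549, 0.1591]
ee_rot: [0.0, 1.0, -0.015, 0.001]
contact_force: [0.5, 0.5, 0.0]
opening: 0.997
```

```bash
python3 -c "
from h import *
togo([.566,-.125,.16],np.radians(-1.9))
for c in ('wrist','top'): 
  im,i=snap(c,'b_'+c)
  r=arm.mark_of('tray_handle',c);print([(np.round(a['at']),round(a['p'],2),np.round(onplane(c,a['at'],.045,i),3)) for a in r])
"
```

```text
t 3.4 tcp [ 0.5404 -0.1549  0.1591] F [0.5 0.5 0. ] open 0.997 yaw -1.7 q [-0.3   0.34  1.68  0.    1.12 -0.27]
go dxyz [ 0.165 -0.204 -0.006] axyz [ 0.    -0.001  0.002]
[(array([379., 158.]), 0.88, array([ 0.602, -0.124,  0.045]))]
[(array([370., 182.]), 0.98, array([ 0.602, -0.139,  0.045]))]
```

View pics/b_wrist.png

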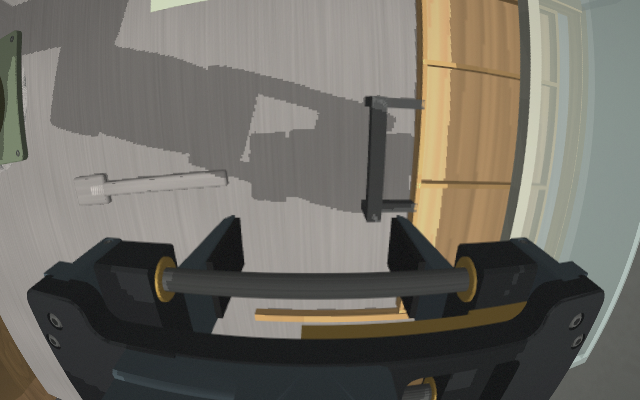

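The wrist view shows the dark bar upright from (373,98) to (373,220), with its centre near (373,158) and the front rim at column 420. The right finger needs to come down into the gap between them.

```bash
python3 -c "
from h import *
for p in((374,99),(374,220),(374,158),(420,105),(413,205)): print(p,np.round(onplane('wrist',p,.05 if p[0]<400 else .024),4))
togo([.5645,-.127,.12],np.radians(-1.7))
togo([.5645,-.127,.026],np.radians(-1.7))
"
```

```text
(374, 99) [ 0.5962 -0.0715  0.05  ]
(374, 220) [ 0.5971 -0.1881  0.05  ]
(374, 158) [ 0.5959 -0.1262  0.05  ]
(420, 105) [ 0.6493 -0.0764  0.024 ]
(413, 205) [ 0.6453 -0.1832  0.024 ]
t 3.6 tcp [ 0.5391 -0.157   0.1604] F [-1.  -0.4  0.4] open 0.995 yaw -1.9 q [-0.3   0.34  1.68 -0.    1.12 -0.27]
go dxyz [ 0.162 -0.206  0.269] axyz [ 0.    -0.    -0.003]
t 3.6 tcp [ 0.5391 -0.157   0.1604] F [-1.  -0.4  0.4] open 0.995 yaw -1.9 q [-0.3   0.34  1.68 -0.    1.12 -0.27]
go dxyz [ 0.162 -0.206  0.896] axyz [ 0.    -0.    -0.003]
```

arm_command([
  {"claw":91,"dx":0.1,"dy":-0.12,"dz":0.1,"ax":0,"ay":0,"az":0},
  {"claw":91,"dx":0.18,"dy":-0.2,"dz":0.2,"ax":0,"ay":0,"az":0},
  {"claw":91,"dx":0.18,"dy":-0.2,"dz":0.27,"ax":0,"ay":0,"az":0},
  {"claw":91,"dx":0.18,"dy":-0.2,"dz":0.27,"ax":0,"ay":0,"az":0},
])

```text
time_s: 4.1
eef_pos: [0.5662, -0.1277, 0.1185]
ee_rot: [0.0, 1.0, -0.017, -0.001]
contact_force: [-0.0, 0.1, -0.3]
opening: 0.995
```

```bash
python3 -c "
from h import *
togo([.567,-.127,.026],np.radians(-1.7))
snap('wrist','c_wrist')
"
```

```text
t 4.1 tcp [ 0.5662 -0.1277  0.1185] F [-0.   0.1 -0.3] open 0.995 yaw -1.9 q [-0.24  0.4   1.69 -0.    1.05 -0.21]
go dxyz [ 0.007 -0.005  0.616] axyz [ 0.     0.002 -0.002]
```

View pics/c_wrist.png

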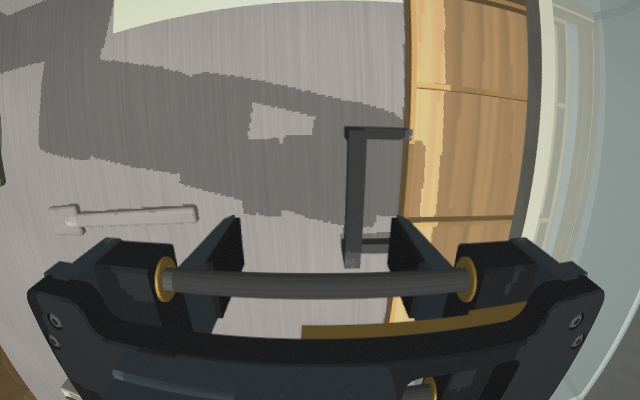

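The bar (column 354) is left of the right finger (tip at column 390) and the rim is right of it, so I can descend.

arm_command([
  {"claw":91,"dx":0,"dy":0,"dz":0.2,"ax":0,"ay":0,"az":0},
  {"claw":91,"dx":0.01,"dy":0,"dz":0.4,"ax":0,"ay":0,"az":0},
  {"claw":91,"dx":0.01,"dy":0,"dz":0.58,"ax":0,"ay":0,"az":0},
  {"claw":91,"dx":0.01,"dy":0,"dz":0.61,"ax":0,"ay":0,"az":0},
  {"claw":91,"dx":0.01,"dy":0,"dz":0.61,"ax":0,"ay":0,"az":0},
])

```text
time_s: 4.78
eef_pos: [0.5685, -0.1285, 0.0286]
ee_rot: [0.0, 1.0, -0.017, 0.0]
contact_force: [-0.0, -1.3, -0.0]
opening: 0.996
```

arm_command([
  {"claw":91,"dx":-0.04,"dy":0,"dz":0,"ax":0,"ay":0,"az":0},
  {"claw":91,"dx":-0.1,"dy":0,"dz":0,"ax":0,"ay":0,"az":0},
  {"claw":91,"dx":-0.16,"dy":0,"dz":0,"ax":0,"ay":0,"az":0},
  {"claw":91,"dx":-0.22,"dy":0,"dz":0,"ax":0,"ay":0,"az":0},
  {"claw":91,"dx":-0.28,"dy":0,"dz":0,"ax":0,"ay":0,"az":0},
])

```text
time_s: 5.4
eef_pos: [0.5264, -0.1272, 0.029]
ee_rot: [0.0, 1.0, -0.017, 0.001]
contact_force: [2.4, 0.0, 2.2]
opening: 0.997
```

arm_command([
  {"claw":91,"dx":-0.1,"dy":0,"dz":0,"ax":0,"ay":0,"az":0},
  {"claw":91,"dx":-0.2,"dy":0,"dz":0,"ax":0,"ay":0,"az":0},
  {"claw":91,"dx":-0.3,"dy":0,"dz":0,"ax":0,"ay":0,"az":0},
  {"claw":91,"dx":-0.4,"dy":0,"dz":0,"ax":0,"ay":0,"az":0},
  {"claw":91,"dx":-0.5,"dy":0,"dz":0,"ax":0,"ay":0,"az":0},
])

```text
time_s: 6.02
eef_pos: [0.4503, -0.1245, 0.0289]
ee_rot: [0.0, 1.0, -0.017, 0.001]
contact_force: [4.0, 0.4, 2.1]
opening: 0.994
```

arm_command([
  {"claw":91,"dx":-0.1,"dy":0,"dz":0,"ax":0,"ay":0,"az":0},
  {"claw":91,"dx":-0.2,"dy":0,"dz":0,"ax":0,"ay":0,"az":0},
  {"claw":91,"dx":-0.3,"dy":0,"dz":0,"ax":0,"ay":0,"az":0},
  {"claw":91,"dx":-0.4,"dy":0,"dz":0,"ax":0,"ay":0,"az":0},
  {"claw":91,"dx":-0.46,"dy":0,"dz":0,"ax":0,"ay":0,"az":0},
])

```text
time_s: 6.65
eef_pos: [0.3798, -0.1218, 0.0286]
ee_rot: [0.0, 1.0, -0.017, -0.0]
contact_force: [3.3, 0.8, -0.8]
opening: 0.997
```

```bash
python3 -c "
from h import *
togo([.36,-.127,.026],np.radians(-1.7))
snap('wrist','d_wrist');snap('top','d_top')
"
```

```text
t 6.65 tcp [ 0.3798 -0.1218  0.0286] F [ 3.3  0.8 -0.8] open 0.997 yaw -2.0 q [-0.34  0.28  2.2  -0.    0.66 -0.3 ]
go dxyz [-0.131  0.039  0.018] axyz [ 0.     0.    -0.003]
```

View pics/d_wrist.png

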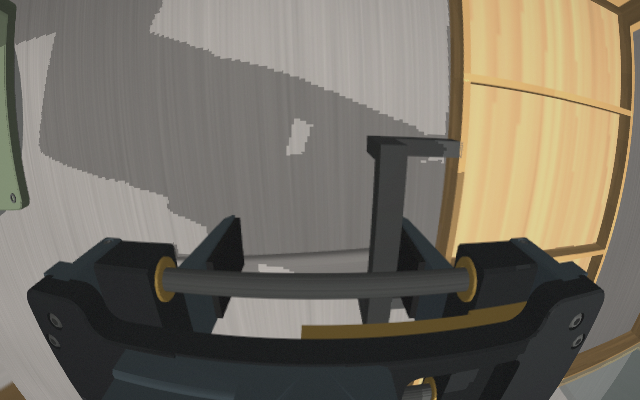

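View pics/d_top.png

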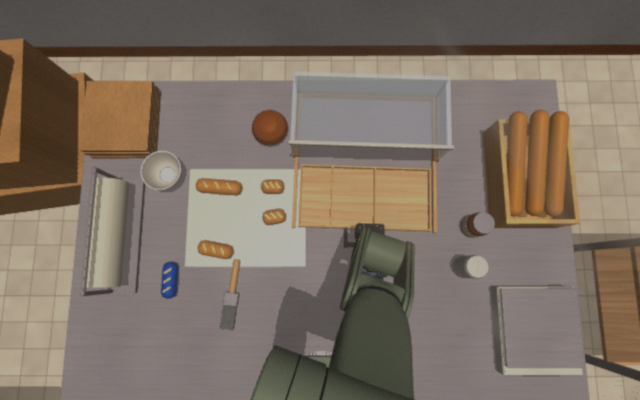

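The tray is almost out, with its front rim at row ~230 in the top view. About 20 mm remain.

arm_command([
  {"claw":91,"dx":-0.05,"dy":0,"dz":0,"ax":0,"ay":0,"az":0},
  {"claw":91,"dx":-0.1,"dy":0,"dz":0,"ax":0,"ay":0,"az":0},
  {"claw":91,"dx":-0.12,"dy":0,"dz":0,"ax":0,"ay":0,"az":0},
  {"claw":91,"dx":-0.13,"dy":0,"dz":0,"ax":0,"ay":0,"az":0},
  {"claw":91,"dx":-0.14,"dy":0,"dz":0,"ax":0,"ay":0,"az":0},
])

```text
time_s: 7.38
eef_pos: [0.3697, -0.1233, 0.0298]
ee_rot: [0.002, 1.0, -0.018, 0.011]
contact_force: [29.6, 4.9, -20.0]
opening: 0.999
```

arm_command([
  {"claw":91,"dx":-0.01,"dy":0,"dz":0,"ax":0,"ay":0,"az":0},
  {"claw":91,"dx":-0.02,"dy":0,"dz":0,"ax":0,"ay":0,"az":0},
  {"claw":91,"dx":-0.02,"dy":0,"dz":0,"ax":0,"ay":0,"az":0},
])

```text
time_s: 7.75
eef_pos: [0.37, -0.1238, 0.03]
ee_rot: [0.003, 1.0, -0.018, 0.014]
contact_force: [12.1, 3.5, -8.3]
opening: 0.997
```

arm_command([
  {"claw":91,"dx":0.05,"dy":0,"dz":0,"ax":0,"ay":0,"az":0},
  {"claw":91,"dx":0.07,"dy":0,"dz":0,"ax":0,"ay":0,"az":0},
])

```text
time_s: 8.0
eef_pos: [0.3795, -0.1239, 0.03]
ee_rot: [0.003, 1.0, -0.018, 0.013]
contact_force: [-0.3, 1.3, 0.9]
opening: 1.0
```

arm_command([
  {"claw":91,"dx":0.02,"dy":0,"dz":-0.4,"ax":0,"ay":0,"az":0},
  {"claw":91,"dx":0.02,"dy":0,"dz":-0.8,"ax":0,"ay":0,"az":0},
  {"claw":91,"dx":0.02,"dy":0,"dz":-1,"ax":0,"ay":0,"az":0},
])

```text
time_s: 8.38
eef_pos: [0.3786, -0.1234, 0.1827]
ee_rot: [0.003, 1.0, -0.018, 0.014]
contact_force: [0.2, 0.9, 0.1]
opening: 0.996
```

```bash
python3 -c "
from h import *
togo([.36,-.127,.026],np.radians(-1.7))
im,i=snap('wrist','e_wrist')
for n in ('tray_handle','row_short','row_mid','row_long'):
  print(n,[(np.round(a['at']),round(a['p'],2),np.round(onplane('wrist',a['at'],.045 if n[0]=='t' else .01,i),3)) for a in arm.mark_of(n,'wrist')])
im,i=snap('top','e_top')
for n in ('row_short','row_mid','row_long'):
  print(n,[(np.round(a['at']),round(a['p'],2),np.round(onplane('top',a['at'],.045 if n[0]=='t' else .01,i),3)) for a in arm.mark_of(n,'top')])
"
```

```text
t 8.38 tcp [ 0.3786 -0.1234  0.1827] F [0.2 0.9 0.1] open 0.996 yaw -2.1 q [-0.35  0.05  2.    0.    1.07 -0.31]
go dxyz [-0.153  0.022  1.041] axyz [ 0.004 -0.018 -0.004]
tray_handle []
row_short [(array([459.,  54.]), 0.76, array([0.559, 0.019, 0.01 ]))]
row_mid [(array([454., 147.]), 0.76, array([ 0.553, -0.093,  0.01 ]))]
row_long [(array([442., 256.]), 0.87, array([ 0.551, -0.241,  0.01 ]))]
row_short [(array([316., 200.]), 0.57, array([0.556, 0.02 , 0.01 ]))]
row_mid [(array([352., 200.]), 0.92, array([ 0.553, -0.086,  0.01 ])), (array([269., 129.]), 0.31, array([0.782, 0.169, 0.01 ])), (array([275., 216.]), 0.26, array([0.505, 0.144, 0.01 ]))]
row_long [(array([403., 205.]), 0.6, array([ 0.539, -0.243,  0.01 ]))]
```

View pics/e_wrist.png

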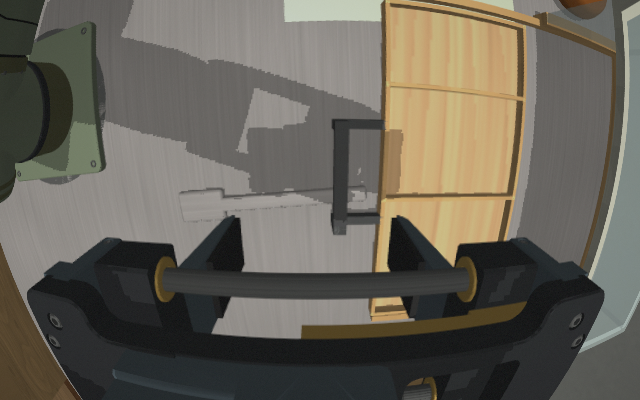

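View pics/e_top.png

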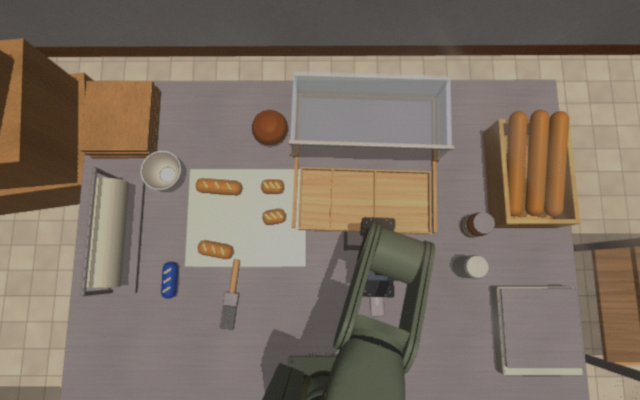

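```bash
python3 -c "
from h import *
for p in((341,124),(341,168),(340,218)): print(p,np.round(onplane('wrist',p,.051),4))
for p in((384,130),(380,195)): print(p,np.round(onplane('wrist',p,.024),4))
for p in((182,208),(366,192)): print(p,np.round(onplane('wrist',p,.01),4))
print('rim top',np.round(onplane('top',(300,170),.024),3),np.round(onplane('top',(433,172),.024),3),np.round(onplane('top',(297,229),.024),3))
"
```

```text
(341, 124) [ 0.4087 -0.0617  0.051 ]
(341, 168) [ 0.4078 -0.1052  0.051 ]
(340, 218) [ 0.4061 -0.1581  0.051 ]
(384, 130) [ 0.4577 -0.0709  0.024 ]
(380, 195) [ 0.4542 -0.1435  0.024 ]
(182, 208) [ 0.2176 -0.1545  0.01  ]
(366, 192) [ 0.4406 -0.1436  0.01  ]
rim top [0.645 0.07  0.024] [ 0.638 -0.334  0.024] [0.465 0.078 0.024]
```

Run:
```python
import cv2,numpy as np
a=cv2.imread("pics/a_top.png");e=cv2.imread("pics/e_top.png")
A=cv2.resize(a[90:250,285:345],None,fx=5,fy=5,interpolation=cv2.INTER_CUBIC);B=cv2.resize(e[90:250,285:345],None,fx=5,fy=5,interpolation=cv2.INTER_CUBIC)
C=np.hstack([A,B])
cv2.imwrite("pics/e_cmp.png",cv2.resize(C,None,fx=.74,fy=.74))
for im in (a,e): print([tuple(int(v) for v in im[r,325]) for r in range(160,176)],'\n',[tuple(int(v) for v in im[r,325]) for r in range(222,242)])
```

```text
[(98, 138, 173), (103, 145, 174), (103, 146, 172), (106, 147, 174), (104, 144, 174), (95, 139, 171), (87, 129, 169), (73, 109, 143), (64, 87, 111), (100, 105, 119), (120, 122, 134), (120, 122, 132), (119, 120, 131), (118, 121, 130), (119, 121, 132), (120, 122, 133)] 
 [(119, 120, 131), (117, 121, 129), (116, 118, 128), (117, 119, 129), (120, 122, 131), (117, 120, 129), (119, 120, 129), (118, 120, 129), (118, 120, 130), (119, 120, 130), (118, 121, 129), (118, 121, 131), (117, 121, 130), (117, 119, 130), (116, 119, 128), (118, 120, 130), (118, 122, 130), (118, 120, 129), (119, 122, 131), (119, 121, 132)]
[(119, 123, 133), (120, 123, 133), (121, 125, 136), (122, 124, 135), (120, 124, 134), (120, 122, 135), (118, 123, 134), (109, 125, 147), (93, 127, 161), (72, 107, 138), (78, 112, 142), (96, 136, 167), (104, 147, 176), (104, 149, 178), (103, 146, 178), (99, 141, 176)] 
 [(102, 145, 177), (106, 149, 178), (105, 150, 176), (105, 149, 178), (105, 150, 178), (106, 148, 178), (95, 140, 175), (85, 127, 165), (75, 102, 127), (104, 109, 123), (119, 122, 132), (120, 123, 133), (119, 121, 133), (120, 123, 133), (120, 122, 132), (119, 123, 133), (121, 124, 133), (119, 121, 131), (120, 122, 133), (122, 123, 134)]
```

View pics/e_cmp.png

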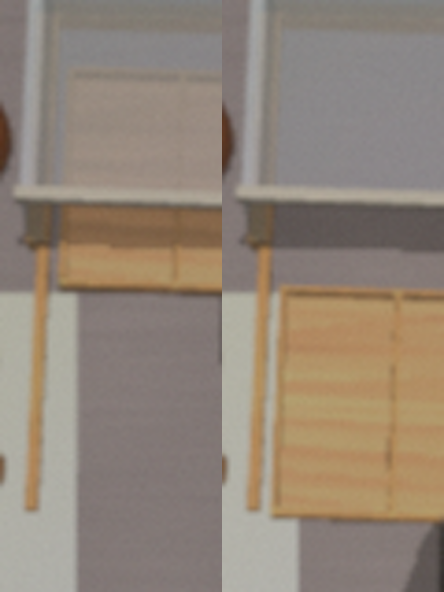

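```bash
python3 -c "
from h import *
for z in (.0,.01,.024): print(onplane('top',(325,168.1),z)-onplane('top',(325,230.0),z))
togo([.379,-.123,.026],np.radians(-1.7))
"
```

```text
[ 0.19256709 -0.00065989  0.        ]
[ 0.1910047  -0.00065453  0.        ]
[ 0.18881736 -0.00064704  0.        ]
t 8.82 tcp [ 0.3778 -0.1229  0.1787] F [ 0.5 -0.   0.5] open 0.996 yaw -2.1 q [-0.35  0.05  2.    0.    1.06 -0.31]
go dxyz [-0.015 -0.004  1.018] axyz [ 0.003 -0.014 -0.004]
```

arm_command([
  {"claw":91,"dx":0.04,"dy":-0.1,"dz":0.4,"ax":0,"ay":-0.014,"az":0},
  {"claw":91,"dx":0.04,"dy":-0.1,"dz":0.8,"ax":0,"ay":-0.014,"az":0},
  {"claw":91,"dx":0.04,"dy":-0.1,"dz":0.96,"ax":0,"ay":-0.014,"az":0},
  {"claw":91,"dx":0.04,"dy":-0.1,"dz":0.96,"ax":0,"ay":-0.014,"az":0},
])

```text
time_s: 9.32
eef_pos: [0.3857, -0.1082, 0.0328]
ee_rot: [0.001, 1.0, -0.018, -0.003]
contact_force: [0.2, -0.6, 0.5]
opening: 1.001
```

```bash
python3 -c "
from h import *
togo([.36,-.123,.026],np.radians(-1.7))
snap('wrist','f_wrist')
"
```

```text
t 9.32 tcp [ 0.3857 -0.1082  0.0328] F [ 0.2 -0.6  0.5] open 1.001 yaw -2.1 q [-0.3   0.28  2.19 -0.01  0.68 -0.26]
go dxyz [-0.167  0.105  0.046] axyz [ 0.001  0.003 -0.004]
```

View pics/f_wrist.png

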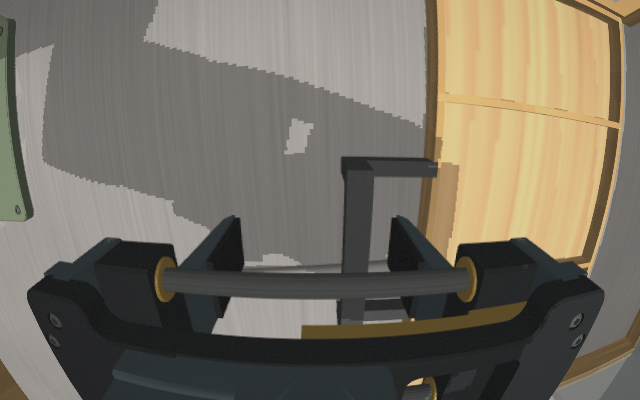

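arm_command([
  {"claw":91,"dx":-0.05,"dy":0,"dz":0,"ax":0,"ay":0,"az":0},
  {"claw":91,"dx":-0.1,"dy":0,"dz":0,"ax":0,"ay":0,"az":0},
  {"claw":91,"dx":-0.13,"dy":0,"dz":0,"ax":0,"ay":0,"az":0},
  {"claw":91,"dx":-0.16,"dy":0,"dz":0,"ax":0,"ay":0,"az":0},
  {"claw":91,"dx":-0.18,"dy":0,"dz":0,"ax":0,"ay":0,"az":0},
])

```text
time_s: 10.0
eef_pos: [0.3701, -0.1096, 0.0362]
ee_rot: [0.004, 1.0, -0.019, 0.01]
contact_force: [24.0, 3.8, -16.6]
opening: 1.001
```

```bash
python3 -c "
from h import *
togo([.36,-.123,.026],np.radians(-1.7))
snap('wrist','f2_wrist')
"
```

```text
t 10.0 tcp [ 0.3701 -0.1096  0.0362] F [ 24.    3.8 -16.6] open 1.001 yaw -2.2 q [-0.32  0.24  2.24 -0.    0.64 -0.28]
go dxyz [-0.066  0.091  0.068] axyz [ 0.004 -0.013 -0.005]
```

View pics/f2_wrist.png

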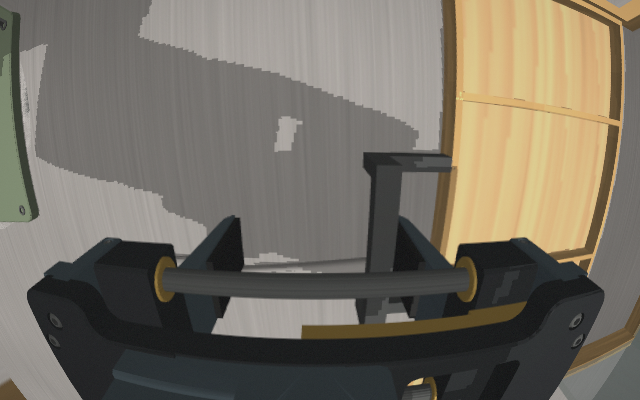

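Both pulls stopped hard at the same TCP x of 0.370 (bar ≈ 0.408). The glass edge less 75 mm puts the home bar at ≈ 0.608, so the tray is at 0.20, fully out. The tray seems to have started about 9 mm out. Next are the rolls.

arm_command([
  {"claw":91,"dx":0.05,"dy":0,"dz":0,"ax":0,"ay":-0.013,"az":0},
  {"claw":91,"dx":0.07,"dy":0,"dz":0,"ax":0,"ay":-0.013,"az":0},
  {"claw":91,"dx":0.07,"dy":0,"dz":-0.3,"ax":0,"ay":-0.013,"az":0},
  {"claw":91,"dx":0.07,"dy":0,"dz":-0.7,"ax":0,"ay":-0.013,"az":0},
  {"claw":91,"dx":0.07,"dy":-0.2,"dz":-0.9,"ax":0,"ay":-0.013,"az":0},
])

```text
time_s: 10.68
eef_pos: [0.3793, -0.0798, 0.1739]
ee_rot: [0.004, 1.0, -0.02, 0.002]
contact_force: [0.2, -0.8, -0.4]
opening: 0.998
```

```bash
cat > look.py <<'E'
from h import *
import sys
def rolls(cams=("top","scene"),tag=None):
    for c in cams: snap(c,tag and f"{tag}_{c}")
    for n in["short","mid","long"]:
      for c in cams:
        for d in arm.trace(n,c):
            if d["p"]<.45: continue
            pts=np.argwhere(d["region"])[:,::-1]
            w=np.array([onplane(c,p,.021)[:2] for p in pts],np.float32)
            rc=cv2.minAreaRect(w);b=cv2.boxPoints(rc);e=max([b[1]-b[0],b[2]-b[1]],key=np.linalg.norm)
            a=(np.degrees(np.arctan2(e[1],e[0])))%180-90
            print(n,c,round(d["p"],2),np.round(pts.mean(0)),np.round(rc[0],3),np.round(sorted(rc[1]),3),"jaw deg",round(a,1))
if __name__=="__main__": rolls(tag=sys.argv[1])
E
python3 look.py g; python3 -c "
from h import *
togo([.594,.1515,.12],np.radians(-1.5))"
```

```text
short top 0.88 [272. 185.] [0.598 0.153] [0.04  0.064] jaw deg -0.1
short scene 0.81 [344. 226.] [0.503 0.141] [0.044 0.066] jaw deg 4.1
short scene 0.5 [327. 249.] [0.594 0.149] [0.045 0.066] jaw deg -3.1
mid top 0.64 [215. 249.] [0.408 0.319] [0.043 0.107] jaw deg -8.0
mid top 0.56 [170. 280.] [0.318 0.448] [0.047 0.1  ] jaw deg 89.6
mid scene 0.87 [407. 240.] [0.403 0.316] [0.046 0.1  ] jaw deg -13.5
mid scene 0.85 [458. 247.] [0.314 0.446] [0.044 0.106] jaw deg 89.6
long top 0.97 [219. 186.] [0.597 0.316] [0.045 0.136] jaw deg -5.4
long scene 0.6 [368. 285.] [0.594 0.313] [0.046 0.139] jaw deg -3.6
long scene 0.6 [275. 183.] [ 0.519 -0.127] [0.263 0.406] jaw deg -2.7
t 11.07 tcp [ 0.3779 -0.0793  0.1699] F [-0.   0.5  0.9] open 0.997 yaw -2.2 q [-0.23  0.06  2.02 -0.01  1.06 -0.19]
go dxyz [ 1.382 -1.595  0.318] axyz [ 0.004  0.002 -0.008]
```

arm_command([
  {"claw":91,"dx":0.25,"dy":-0.25,"dz":-0.05,"ax":0,"ay":0,"az":0},
  {"claw":91,"dx":0.5,"dy":-0.55,"dz":0,"ax":0,"ay":0,"az":0},
  {"claw":91,"dx":0.75,"dy":-0.85,"dz":0,"ax":0,"ay":0,"az":0},
  {"claw":91,"dx":1,"dy":-1,"dz":0,"ax":0,"ay":0,"az":0},
])

```text
time_s: 11.58
eef_pos: [0.5342, 0.0663, 0.1668]
ee_rot: [0.003, 1.0, -0.018, -0.003]
contact_force: [0.4, -1.4, -0.4]
opening: 1.0
```

arm_command([
  {"claw":91,"dx":0.2,"dy":-0.3,"dz":0,"ax":0,"ay":0,"az":0},
  {"claw":91,"dx":0.4,"dy":-0.57,"dz":0.1,"ax":0,"ay":0,"az":0},
  {"claw":91,"dx":0.4,"dy":-0.58,"dz":0.3,"ax":0,"ay":0,"az":0},
  {"claw":91,"dx":0.4,"dy":-0.58,"dz":0.3,"ax":0,"ay":0,"az":0},
])

```text
time_s: 12.08
eef_pos: [0.5949, 0.1501, 0.1168]
ee_rot: [0.005, 1.0, -0.018, -0.007]
contact_force: [0.3, 0.5, -0.0]
opening: 0.998
```

```bash
python3 -c "
from h import *
togo([.596,.151,.008],np.radians(-1.5))
im,i=snap('wrist','h_wrist')
for d in arm.mark_of('short','wrist'): print(d, onplane('wrist',d['at'],0,i))
for d in arm.spot_in('short','wrist'): print(d)
"
```

```text
t 12.07 tcp [0.5949 0.1501 0.1168] F [ 0.3  0.5 -0. ] open 0.998 yaw -2.1 q [ 0.23  0.46  1.6  -0.01  1.1   0.27]
go dxyz [ 0.018 -0.013  0.725] axyz [ 0.006  0.009 -0.007]
{'at': [314.5, 182.3], 'p': 0.9} [0.59369259 0.1566034  0.        ]
{'at': [223.6, 195.7], 'p': 0.61} [0.50168598 0.14599672 0.        ]
{'extent': [193.1, 161.9, 247.4, 232.0], 'p': 0.63}
{'extent': [288.2, 150.1, 343.3, 231.7], 'p': 0.62}
{'extent': [3.5, 88.9, 110.7, 127.8], 'p': 0.27}
```

View pics/h_wrist.png

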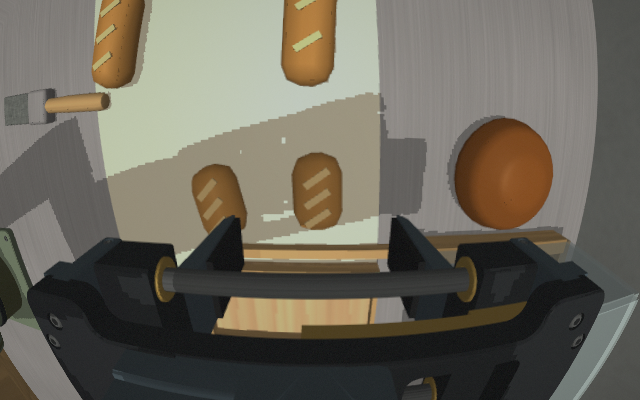

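The roll under the gripper (317,190) is centred between the fingers (columns 242 and 390). Its neighbour is at (218,198). I'll narrow to 66 mm and go down.

arm_command([
  {"claw":66,"dx":0.01,"dy":-0.02,"dz":0.2,"ax":0.005,"ay":0.008,"az":-0.006},
  {"claw":66,"dx":0.01,"dy":-0.02,"dz":0.4,"ax":0.005,"ay":0.008,"az":-0.006},
  {"claw":66,"dx":0.01,"dy":-0.02,"dz":0.6,"ax":0.005,"ay":0.008,"az":-0.006},
  {"claw":66,"dx":0.01,"dy":-0.02,"dz":0.72,"ax":0.005,"ay":0.008,"az":-0.006},
  {"claw":66,"dx":0.01,"dy":-0.02,"dz":0.72,"ax":0.005,"ay":0.008,"az":-0.006},
], grip_force=20)

```text
time_s: 12.85
eef_pos: [0.598, 0.1516, 0.0134]
ee_rot: [-0.0, 1.0, -0.015, 0.003]
contact_force: [0.1, 0.5, 0.4]
opening: 0.73
```

arm_command([
  {"claw":30,"dx":0,"dy":0,"dz":0,"ax":0,"ay":0,"az":0},
  {"claw":30,"dx":0,"dy":0,"dz":0,"ax":0,"ay":0,"az":0},
  {"claw":30,"dx":0,"dy":0,"dz":0,"ax":0,"ay":0,"az":0},
  {"claw":30,"dx":0,"dy":0,"dz":0,"ax":0,"ay":0,"az":0},
], grip_force=20)

```text
time_s: 13.35
eef_pos: [0.5986, 0.1516, 0.0147]
ee_rot: [-0.0, 1.0, -0.015, 0.004]
contact_force: [-0.3, -0.6, 6.6]
opening: 0.482
```

arm_command([
  {"claw":30,"dx":0,"dy":0,"dz":-0.2,"ax":0,"ay":0,"az":0},
  {"claw":30,"dx":0,"dy":0,"dz":-0.45,"ax":0,"ay":0,"az":0},
  {"claw":30,"dx":0,"dy":0,"dz":-0.65,"ax":0,"ay":0,"az":0},
])

```text
time_s: 13.72
eef_pos: [0.5981, 0.1517, 0.1136]
ee_rot: [-0.001, 1.0, -0.015, 0.004]
contact_force: [-0.5, -0.2, -0.6]
opening: 0.484
```

```bash
python3 -c "
from h import *
togo([.5567+.025,.019,.09],np.radians(-1.9))
im,i=snap('wrist','i_wrist')
"
```

```text
t 13.72 tcp [0.5981 0.1517 0.1136] F [-0.5 -0.2 -0.6] open 0.484 yaw -1.7 q [ 0.23  0.46  1.62 -0.    1.06  0.26]
go dxyz [-0.085  0.888  0.155] axyz [-0.001 -0.006  0.003]
```

View pics/i_wrist.png

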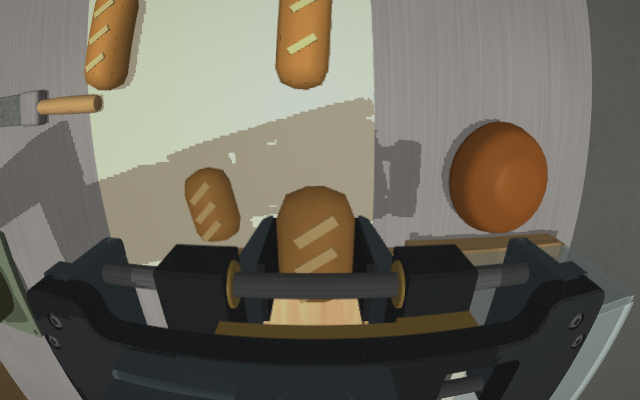

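arm_command([
  {"claw":30,"dx":-0.03,"dy":0.25,"dz":0,"ax":0,"ay":0,"az":0},
  {"claw":30,"dx":-0.07,"dy":0.55,"dz":0,"ax":0,"ay":0,"az":0},
  {"claw":30,"dx":-0.115,"dy":0.8,"dz":0,"ax":0,"ay":0,"az":0},
  {"claw":30,"dx":-0.115,"dy":0.89,"dz":0,"ax":0,"ay":0,"az":0},
  {"claw":30,"dx":-0.115,"dy":0.89,"dz":0.1,"ax":0,"ay":0,"az":0},
])

```text
time_s: 14.4
eef_pos: [0.5808, 0.0191, 0.1024]
ee_rot: [-0.002, 1.0, -0.015, 0.01]
contact_force: [0.6, 0.8, -0.2]
opening: 0.482
```

```bash
python3 -c "
from h import *
togo([.577,.019,.0247],np.radians(-1.9))
im,i=snap('wrist','j_wrist')
"
```

```text
t 14.4 tcp [0.5808 0.0191 0.1024] F [ 0.6  0.8 -0.2] open 0.482 yaw -1.8 q [0.01 0.41 1.73 0.   0.99 0.04]
go dxyz [-0.035  0.004  0.517] axyz [-0.002 -0.012  0.002]
```

View pics/j_wrist.png

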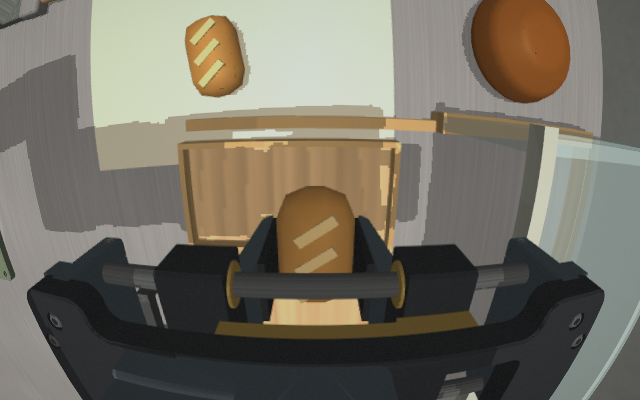

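```bash
python3 -c "
from h import *
for p in((190,147),(290,145),(395,144)): print(p,np.round(onplane('wrist',p,.024),4))
for p in((188,200),(392,200)): print(p,np.round(onplane('wrist',p,.024),4))
"
```

```text
(190, 147) [0.477  0.0731 0.024 ]
(290, 145) [0.5621 0.07   0.024 ]
(395, 144) [0.6477 0.0689 0.024 ]
(188, 200) [0.4688 0.0266 0.024 ]
(392, 200) [0.6466 0.0208 0.024 ]
```

arm_command([
  {"claw":30,"dx":-0.03,"dy":0,"dz":0.15,"ax":0,"ay":-0.012,"az":0},
  {"claw":30,"dx":-0.03,"dy":0,"dz":0.35,"ax":0,"ay":-0.012,"az":0},
  {"claw":30,"dx":-0.03,"dy":0,"dz":0.45,"ax":0,"ay":-0.012,"az":0},
  {"claw":30,"dx":-0.03,"dy":0,"dz":0.51,"ax":0,"ay":-0.012,"az":0},
  {"claw":30,"dx":-0.03,"dy":0,"dz":0.52,"ax":0,"ay":-0.012,"az":0},
])

```text
time_s: 15.08
eef_pos: [0.5772, 0.021, 0.0233]
ee_rot: [-0.002, 1.0, -0.015, -0.001]
contact_force: [-2.0, 1.6, 16.8]
opening: 0.487
```

arm_command([
  {"claw":54,"dx":0,"dy":0,"dz":-0.01,"ax":0,"ay":0,"az":0},
  {"claw":54,"dx":0,"dy":0,"dz":-0.01,"ax":0,"ay":0,"az":0},
  {"claw":54,"dx":0,"dy":0,"dz":-0.2,"ax":0,"ay":0,"az":0},
  {"claw":54,"dx":0,"dy":0,"dz":-0.5,"ax":0,"ay":0,"az":0},
  {"claw":66,"dx":0,"dy":0,"dz":-0.7,"ax":0,"ay":0,"az":0},
])

```text
time_s: 15.7
eef_pos: [0.5779, 0.0206, 0.13]
ee_rot: [-0.002, 1.0, -0.014, 0.0]
contact_force: [0.8, -1.1, 0.3]
opening: 0.669
```

```bash
python3 look.py k; python3 -c "
from h import *
snap('wrist','k_wrist')
togo([.504,.145,.12],np.radians(14.6))"
```

```text
short top 0.82 [272. 216.] [0.504 0.154] [0.042 0.048] jaw deg 7.9
short scene 0.58 [345. 226.] [0.501 0.143] [0.044 0.068] jaw deg 7.7
mid top 0.98 [170. 279.] [0.318 0.448] [0.047 0.1  ] jaw deg 90.0
mid top 0.94 [215. 249.] [0.407 0.319] [0.045 0.103] jaw deg -11.4
mid scene 0.89 [457. 248.] [0.316 0.446] [0.047 0.109] jaw deg -88.9
mid scene 0.76 [408. 240.] [0.401 0.317] [0.05  0.105] jaw deg -11.0
long top 0.86 [219. 186.] [0.597 0.316] [0.047 0.142] jaw deg -2.8
long scene 0.84 [368. 285.] [0.592 0.313] [0.049 0.139] jaw deg -4.9
t 16.15 tcp [0.5766 0.0205 0.1269] F [-0.1  0.5 -1. ] open 0.721 yaw -1.7 q [0.01 0.39 1.69 0.01 1.07 0.04]
go dxyz [-0.508 -0.815  0.052] axyz [-0.003  0.002 -0.181]
```

View pics/k_wrist.png

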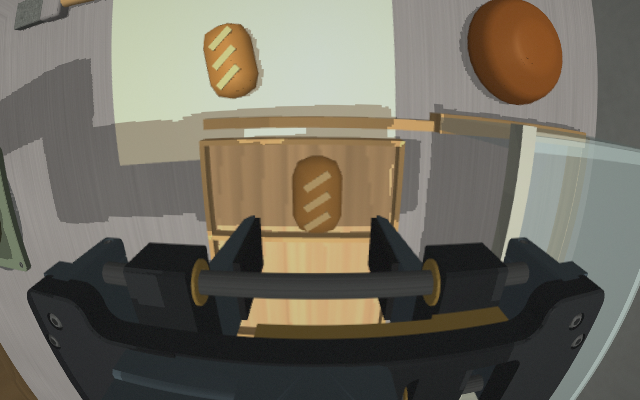

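The first short roll lies across the narrow row at (317,193). On to short two.

arm_command([
  {"claw":70,"dx":-0.15,"dy":-0.25,"dz":0,"ax":0,"ay":0,"az":-0.05},
  {"claw":70,"dx":-0.35,"dy":-0.55,"dz":0,"ax":0,"ay":0,"az":-0.1},
  {"claw":70,"dx":-0.5,"dy":-0.81,"dz":0,"ax":0,"ay":0,"az":-0.16},
  {"claw":70,"dx":-0.5,"dy":-0.81,"dz":0.05,"ax":0,"ay":0,"az":-0.16},
])

```text
time_s: 16.65
eef_pos: [0.5038, 0.1462, 0.1199]
ee_rot: [-0.003, 0.994, 0.113, -0.002]
contact_force: [-0.0, 0.2, 0.5]
opening: 0.769
```

```bash
cat > wl.py <<'E'
from h import *
import sys
def wl(n,tag,z=.021):
    im,i=snap('wrist',tag)
    for d in arm.trace(n,'wrist'):
        pts=np.argwhere(d["region"])[:,::-1]
        w=np.array([onplane('wrist',p,z,i)[:2] for p in pts],np.float32)
        rc=cv2.minAreaRect(w);b=cv2.boxPoints(rc);e=max([b[1]-b[0],b[2]-b[1]],key=np.linalg.norm)
        a=(np.degrees(np.arctan2(e[1],e[0])))%180-90
        print(n,round(d["p"],2),np.round(pts.mean(0)),np.round(rc[0],3),np.round(sorted(rc[1]),3),"jaw deg",round(a,1))
    for d in arm.mark_of(n,'wrist'): print('mark',np.round(d['at']),round(d['p'],2),np.round(onplane('wrist',d['at'],0 if z<.03 else .01,i),3))
E
python3 -c "
from wl import *
wl('short','l_wrist'); togo([.504,.145,.01],np.radians(12))"
```

```text
short 0.76 [359. 312.] [0.581 0.028] [0.037 0.053] jaw deg -79.0
short 0.72 [315. 194.] [0.504 0.146] [0.046 0.074] jaw deg 8.5
short 0.51 [127.  33.] [0.285 0.267] [0.041 0.202] jaw deg 82.2
mark [354. 307.] 0.69 [0.58  0.018 0.   ]
mark [316. 186.] 0.66 [0.504 0.149 0.   ]
t 16.8 tcp [0.5051 0.1436 0.1194] F [-0.6 -0.5  0.2] open 0.768 yaw 12.7 q [0.25 0.32 1.82 0.01 1.01 0.03]
go dxyz [-0.002 -0.007  0.729] axyz [-0.003  0.003  0.008]
```

View pics/l_wrist.png

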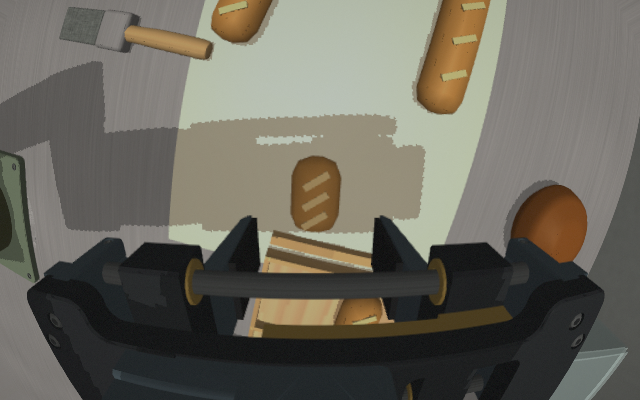

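The short roll (316,193) is centred and straight between the fingers, so I descend and close.

arm_command([
  {"claw":66,"dx":0,"dy":-0.02,"dz":0.2,"ax":0,"ay":0,"az":0},
  {"claw":66,"dx":0,"dy":-0.02,"dz":0.4,"ax":0,"ay":0,"az":0},
  {"claw":66,"dx":0,"dy":-0.02,"dz":0.6,"ax":0,"ay":0,"az":0},
  {"claw":66,"dx":0,"dy":-0.02,"dz":0.71,"ax":0,"ay":0,"az":0},
  {"claw":66,"dx":0,"dy":-0.02,"dz":0.72,"ax":0,"ay":0,"az":0},
])

```text
time_s: 17.42
eef_pos: [0.5036, 0.1457, 0.0102]
ee_rot: [-0.002, 0.994, 0.11, -0.004]
contact_force: [0.4, -0.2, 0.1]
opening: 0.725
```

arm_command([
  {"claw":30,"dx":0,"dy":0,"dz":0,"ax":0,"ay":0,"az":0},
  {"claw":30,"dx":0,"dy":0,"dz":0,"ax":0,"ay":0,"az":0},
  {"claw":30,"dx":0,"dy":0,"dz":0,"ax":0,"ay":0,"az":0},
  {"claw":30,"dx":0,"dy":0,"dz":0,"ax":0,"ay":0,"az":0},
], grip_force=20)

```text
time_s: 17.92
eef_pos: [0.5042, 0.1456, 0.0109]
ee_rot: [-0.002, 0.994, 0.11, -0.003]
contact_force: [0.2, -1.4, 3.5]
opening: 0.486
```

arm_command([
  {"claw":30,"dx":0,"dy":0,"dz":-0.2,"ax":0,"ay":0,"az":0},
  {"claw":30,"dx":0,"dy":0,"dz":-0.45,"ax":0,"ay":0,"az":0},
  {"claw":30,"dx":0,"dy":0,"dz":-0.6,"ax":0,"ay":0,"az":0.08},
  {"claw":30,"dx":0,"dy":0,"dz":-0.6,"ax":0,"ay":0,"az":0.16},
])

```text
time_s: 18.42
eef_pos: [0.506, 0.1459, 0.103]
ee_rot: [-0.002, 1.0, -0.018, -0.001]
contact_force: [0.5, -1.5, -1.0]
opening: 0.486
```

```bash
python3 -c "
from h import *
snap('wrist','m_wrist')
togo([.507,.022,.1],np.radians(-1.9))
"
```

```text
t 18.48 tcp [0.5053 0.1457 0.102 ] F [-0.5 -0.  -1. ] open 0.488 yaw -2.2 q [0.26 0.34 1.84 0.01 0.96 0.29]
go dxyz [0.043 0.824 0.011] axyz [-0.002  0.003 -0.003]
```

View pics/m_wrist.png

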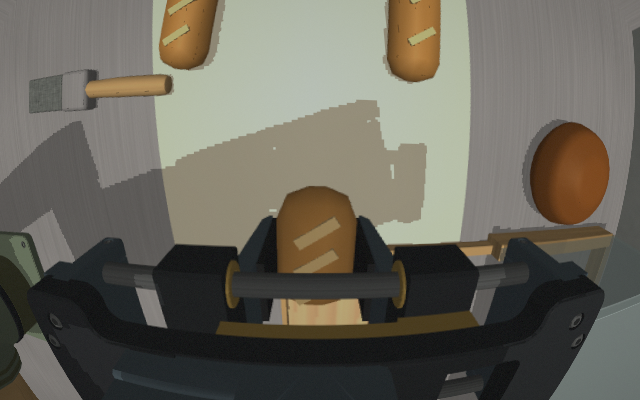

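arm_command([
  {"claw":30,"dx":0.02,"dy":0.25,"dz":0,"ax":0,"ay":0,"az":0},
  {"claw":30,"dx":0.04,"dy":0.5,"dz":0,"ax":0,"ay":0,"az":0},
  {"claw":30,"dx":0.04,"dy":0.75,"dz":0,"ax":0,"ay":0,"az":0},
  {"claw":30,"dx":0.04,"dy":0.825,"dz":0,"ax":0,"ay":0,"az":0},
  {"claw":30,"dx":0.04,"dy":0.825,"dz":0,"ax":0,"ay":0,"az":0},
])

```text
time_s: 19.1
eef_pos: [0.5064, 0.0218, 0.1014]
ee_rot: [-0.002, 1.0, -0.019, -0.002]
contact_force: [-0.2, 0.2, 0.4]
opening: 0.481
```

```bash
python3 -c "
from h import *
snap('wrist','n_wrist')
togo([.507,.022,.021],np.radians(-1.9))
"
```

```text
t 19.15 tcp [0.5065 0.0224 0.1015] F [ 0.2 -0.1 -0.4] open 0.483 yaw -2.2 q [0.02 0.32 1.88 0.01 0.95 0.05]
go dxyz [0.006 0.005 0.536] axyz [-0.003  0.003 -0.003]
```

View pics/n_wrist.png

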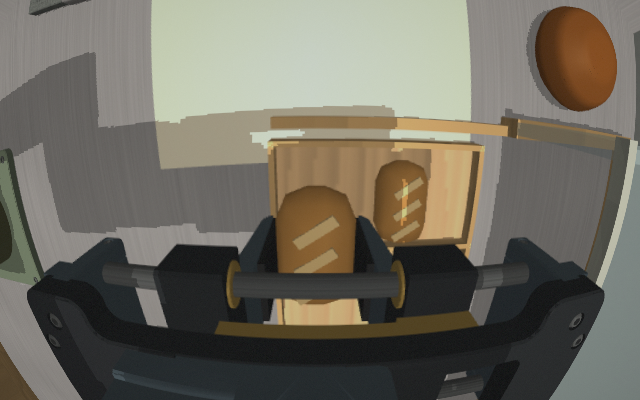

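arm_command([
  {"claw":30,"dx":0.02,"dy":0,"dz":0.15,"ax":0,"ay":0,"az":0},
  {"claw":30,"dx":0.02,"dy":0,"dz":0.35,"ax":0,"ay":0,"az":0},
  {"claw":30,"dx":0.02,"dy":0,"dz":0.48,"ax":0,"ay":0,"az":0},
  {"claw":30,"dx":0.02,"dy":0,"dz":0.53,"ax":0,"ay":0,"az":0},
  {"claw":30,"dx":0.02,"dy":0,"dz":0.54,"ax":0,"ay":0,"az":0},
])

```text
time_s: 19.77
eef_pos: [0.5095, 0.0236, 0.0208]
ee_rot: [-0.002, 1.0, -0.018, -0.002]
contact_force: [-2.5, 1.6, 7.7]
opening: 0.481
```

arm_command([
  {"claw":50,"dx":0,"dy":0,"dz":0,"ax":0,"ay":0,"az":0},
  {"claw":50,"dx":0,"dy":0,"dz":0,"ax":0,"ay":0,"az":0},
  {"claw":50,"dx":0,"dy":0,"dz":-0.15,"ax":0,"ay":0,"az":0},
  {"claw":50,"dx":0,"dy":0,"dz":-0.4,"ax":0,"ay":0,"az":0},
  {"claw":66,"dx":0,"dy":0,"dz":-0.7,"ax":0,"ay":0,"az":0},
])

```text
time_s: 20.4
eef_pos: [0.5095, 0.023, 0.1266]
ee_rot: [-0.002, 1.0, -0.018, -0.003]
contact_force: [-0.0, -0.3, -0.5]
opening: 0.628
```

```bash
python3 look.py o; python3 -c "
from h import *
snap('wrist','o_wrist')
togo([.405,.3175,.12],np.radians(-11))
"
```

```text
short scene 0.8 [300. 216.] [0.575 0.015] [0.04  0.069] jaw deg 0.6
short scene 0.59 [266. 182.] [ 0.541 -0.129] [0.224 0.399] jaw deg -2.1
short scene 0.55 [318. 205.] [0.505 0.032] [0.044 0.045] jaw deg 88.5
mid top 0.85 [215. 249.] [0.406 0.32 ] [0.047 0.105] jaw deg -11.2
mid top 0.79 [170. 279.] [0.318 0.448] [0.047 0.1  ] jaw deg 90.0
mid scene 0.78 [457. 247.] [0.315 0.446] [0.046 0.113] jaw deg 87.2
mid scene 0.64 [407. 240.] [0.403 0.315] [0.046 0.101] jaw deg -14.0
long top 0.78 [219. 186.] [0.597 0.316] [0.045 0.137] jaw deg -4.6
long scene 0.67 [367. 285.] [0.593 0.313] [0.045 0.139] jaw deg -4.8
t 20.85 tcp [0.5091 0.0231 0.1245] F [-0.2  0.4  0.5] open 0.724 yaw -2.1 q [0.02 0.3  1.84 0.01 1.01 0.05]
go dxyz [-0.765 -1.936  0.044] axyz [-0.002  0.005  0.099]
```

View pics/o_wrist.png

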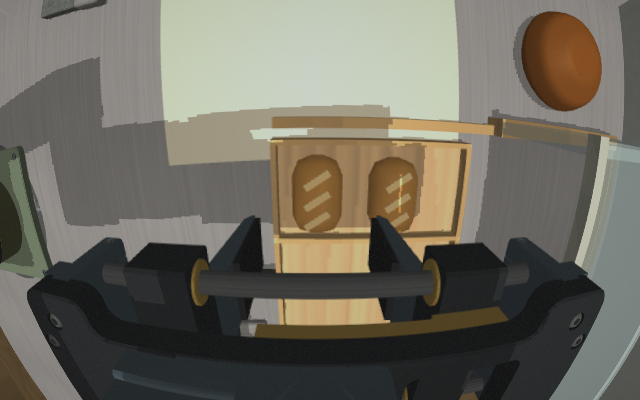

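Both shorts are in place at (317,193) and (393,195). Now the golden mid roll on the paper at top (215,249), not the blue one at (170,279).

arm_command([
  {"claw":70,"dx":-0.1,"dy":-0.25,"dz":-0.05,"ax":0,"ay":0,"az":0},
  {"claw":70,"dx":-0.2,"dy":-0.55,"dz":-0.05,"ax":0,"ay":0,"az":0},
  {"claw":70,"dx":-0.3,"dy":-0.85,"dz":-0.05,"ax":0,"ay":0,"az":0},
  {"claw":70,"dx":-0.4,"dy":-1,"dz":-0.05,"ax":0,"ay":0,"az":0},
])

```text
time_s: 21.35
eef_pos: [0.4539, 0.1769, 0.1323]
ee_rot: [-0.002, 1.0, -0.018, -0.004]
contact_force: [-0.0, 0.4, -0.4]
opening: 0.767
```

arm_command([
  {"claw":70,"dx":-0.1,"dy":-0.25,"dz":0,"ax":0,"ay":0,"az":0.04},
  {"claw":70,"dx":-0.22,"dy":-0.55,"dz":0,"ax":0,"ay":0,"az":0.08},
  {"claw":70,"dx":-0.36,"dy":-0.85,"dz":0.05,"ax":0,"ay":0,"az":0.1},
  {"claw":70,"dx":-0.36,"dy":-0.92,"dz":0.1,"ax":0,"ay":0,"az":0.1},
  {"claw":70,"dx":-0.36,"dy":-0.92,"dz":0.1,"ax":0,"ay":0,"az":0.1},
])

```text
time_s: 21.98
eef_pos: [0.4042, 0.3165, 0.117]
ee_rot: [-0.001, 0.995, -0.095, -0.005]
contact_force: [0.2, -0.2, -0.4]
opening: 0.768
```

```bash
python3 -c "
from wl import *
wl('mid','p_wrist'); togo([.405,.3175,.01],np.radians(-11))"
```

```text
mid 0.94 [317. 191.] [0.406 0.318] [0.046 0.107] jaw deg -11.0
mid 0.62 [195.  73.] [0.316 0.45 ] [0.045 0.111] jaw deg 89.8
mark [201.  77.] 0.77 [0.317 0.448 0.   ]
mark [318. 188.] 0.72 [0.407 0.318 0.   ]
t 22.12 tcp [0.4051 0.3156 0.1181] F [-0.6  0.3  0.7] open 0.769 yaw -11.1 q [0.63 0.31 1.84 0.01 0.99 0.82]
go dxyz [ 0.004 -0.011  0.721] axyz [-0.001  0.006 -0.001]
```

View pics/p_wrist.png

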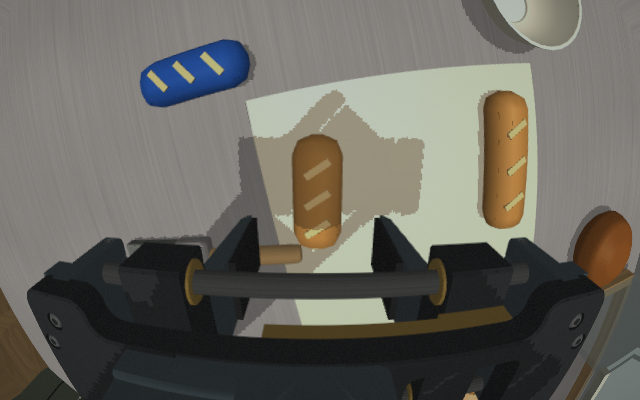

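The golden mid roll is centred at (317,191). The blue look-alike is at (195,73), and the brush tip (300,254) stays clear of the fingers.

arm_command([
  {"claw":66,"dx":0.005,"dy":-0.015,"dz":0.2,"ax":0,"ay":0,"az":0},
  {"claw":66,"dx":0.005,"dy":-0.015,"dz":0.4,"ax":0,"ay":0,"az":0},
  {"claw":66,"dx":0.005,"dy":-0.015,"dz":0.6,"ax":0,"ay":0,"az":0},
  {"claw":66,"dx":0.005,"dy":-0.015,"dz":0.71,"ax":0,"ay":0,"az":0},
  {"claw":66,"dx":0.005,"dy":-0.015,"dz":0.715,"ax":0,"ay":0,"az":0},
])

```text
time_s: 22.75
eef_pos: [0.4052, 0.3166, 0.0101]
ee_rot: [-0.001, 0.995, -0.097, -0.005]
contact_force: [0.0, -0.1, -0.4]
opening: 0.722
```

arm_command([
  {"claw":30,"dx":0,"dy":0,"dz":0,"ax":0,"ay":0,"az":0},
  {"claw":30,"dx":0,"dy":0,"dz":0,"ax":0,"ay":0,"az":0},
  {"claw":30,"dx":0,"dy":0,"dz":0,"ax":0,"ay":0,"az":0},
  {"claw":30,"dx":0,"dy":0,"dz":0,"ax":0,"ay":0,"az":0},
], grip_force=22)

```text
time_s: 23.25
eef_pos: [0.4058, 0.3168, 0.011]
ee_rot: [-0.001, 0.995, -0.097, -0.005]
contact_force: [0.1, -2.0, 6.3]
opening: 0.481
```

arm_command([
  {"claw":30,"dx":0,"dy":0,"dz":-0.2,"ax":0,"ay":0,"az":0},
  {"claw":30,"dx":0,"dy":0,"dz":-0.45,"ax":0,"ay":0,"az":0},
  {"claw":30,"dx":0,"dy":0,"dz":-0.7,"ax":0,"ay":0,"az":-0.05},
  {"claw":30,"dx":0,"dy":0,"dz":-0.7,"ax":0,"ay":0,"az":-0.1},
])

```text
time_s: 23.75
eef_pos: [0.4083, 0.3179, 0.119]
ee_rot: [-0.003, 1.0, -0.018, -0.002]
contact_force: [0.5, 0.2, 0.2]
opening: 0.482
```

```bash
python3 -c "
from h import *
snap('wrist','q_wrist')
togo([.553,-.0925,.12],np.radians(-1.9))
"
```

```text
t 23.8 tcp [0.4073 0.3171 0.1175] F [-0.7  1.  -1. ] open 0.483 yaw -1.9 q [0.63 0.31 1.84 0.01 0.99 0.66]
go dxyz [ 1.062  2.697 -0.036] axyz [-0.003  0.004 -0.   ]
```

View pics/q_wrist.png

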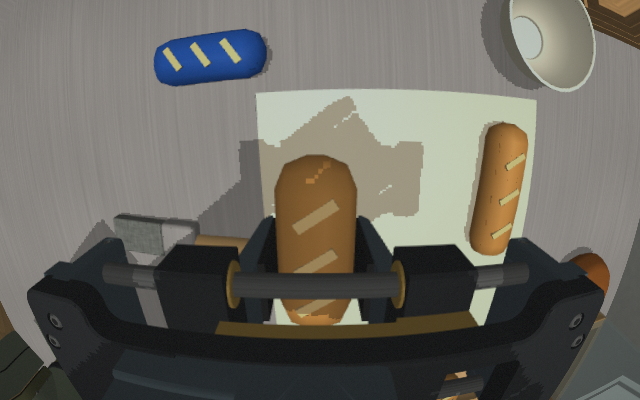

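Roll held. Carrying it to the middle row.

arm_command([
  {"claw":30,"dx":0.1,"dy":0.25,"dz":-0.02,"ax":0,"ay":0,"az":0},
  {"claw":30,"dx":0.2,"dy":0.5,"dz":-0.02,"ax":0,"ay":0,"az":0},
  {"claw":30,"dx":0.3,"dy":0.75,"dz":-0.02,"ax":0,"ay":0,"az":0},
  {"claw":30,"dx":0.4,"dy":1,"dz":-0.02,"ax":0,"ay":0,"az":0},
])

```text
time_s: 24.3
eef_pos: [0.462, 0.164, 0.1188]
ee_rot: [-0.002, 1.0, -0.017, -0.004]
contact_force: [0.2, -0.7, -0.7]
opening: 0.486
```

arm_command([
  {"claw":30,"dx":0.1,"dy":0.25,"dz":0,"ax":0,"ay":0,"az":0},
  {"claw":30,"dx":0.2,"dy":0.5,"dz":0,"ax":0,"ay":0,"az":0},
  {"claw":30,"dx":0.3,"dy":0.75,"dz":0,"ax":0,"ay":0,"az":0},
  {"claw":30,"dx":0.4,"dy":1,"dz":0,"ax":0,"ay":0,"az":0},
])

```text
time_s: 24.8
eef_pos: [0.5167, 0.0109, 0.117]
ee_rot: [-0.002, 1.0, -0.018, -0.005]
contact_force: [0.6, 1.1, -0.8]
opening: 0.481
```

arm_command([
  {"claw":30,"dx":0.1,"dy":0.25,"dz":0,"ax":0,"ay":0,"az":0},
  {"claw":30,"dx":0.2,"dy":0.5,"dz":0,"ax":0,"ay":0,"az":0},
  {"claw":30,"dx":0.26,"dy":0.68,"dz":0,"ax":0,"ay":0,"az":0},
  {"claw":30,"dx":0.26,"dy":0.7,"dz":0,"ax":0,"ay":0,"az":0},
])

```text
time_s: 25.3
eef_pos: [0.5519, -0.0967, 0.1153]
ee_rot: [-0.003, 1.0, -0.019, -0.005]
contact_force: [-0.4, -0.2, 0.3]
opening: 0.484
```

```bash
python3 -c "
from h import *
snap('wrist','r_wrist')
togo([.553,-.0925,.021],np.radians(-1.9))
"
```

```text
t 25.35 tcp [ 0.5513 -0.0959  0.1154] F [ 0.1  0.2 -1. ] open 0.481 yaw -2.1 q [-0.19  0.38  1.74  0.    1.04 -0.16]
go dxyz [ 0.017 -0.02   0.629] axyz [-0.003  0.007 -0.003]
```

View pics/r_wrist.png

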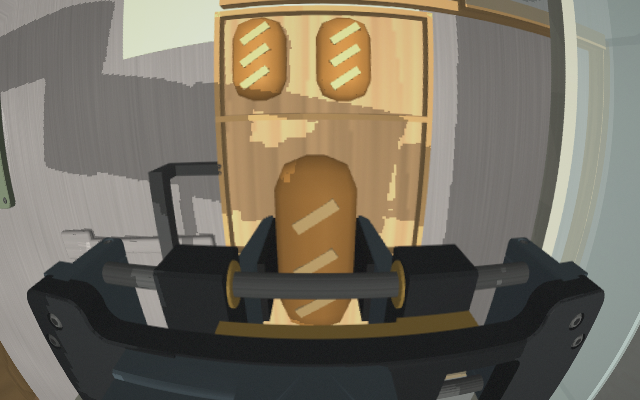

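```bash
python3 -c "
from h import *
print(onplane('wrist',(315,117),.024))
"
```

```text
[ 0.55385768 -0.02453928  0.024     ]
```

arm_command([
  {"claw":30,"dx":0.01,"dy":-0.02,"dz":0.2,"ax":0,"ay":0,"az":0},
  {"claw":30,"dx":0.01,"dy":-0.02,"dz":0.4,"ax":0,"ay":0,"az":0},
  {"claw":30,"dx":0.01,"dy":-0.02,"dz":0.55,"ax":0,"ay":0,"az":0},
  {"claw":30,"dx":0.01,"dy":-0.02,"dz":0.62,"ax":0,"ay":0,"az":0},
  {"claw":30,"dx":0.01,"dy":-0.02,"dz":0.63,"ax":0,"ay":0,"az":0},
])

```text
time_s: 25.98
eef_pos: [0.5519, -0.0916, 0.0209]
ee_rot: [-0.003, 1.0, -0.018, -0.006]
contact_force: [-0.3, 0.3, -1.0]
opening: 0.483
```

arm_command([
  {"claw":30,"dx":0,"dy":0,"dz":0.01,"ax":0,"ay":0.006,"az":0},
  {"claw":58,"dx":0,"dy":0,"dz":0.01,"ax":0,"ay":0.006,"az":0},
  {"claw":58,"dx":0,"dy":0,"dz":0.0,"ax":0,"ay":0.006,"az":0},
  {"claw":58,"dx":0,"dy":0,"dz":-0.3,"ax":0,"ay":0.006,"az":0},
  {"claw":66,"dx":0,"dy":0,"dz":-0.7,"ax":0,"ay":0.006,"az":0},
])

```text
time_s: 26.6
eef_pos: [0.552, -0.092, 0.1259]
ee_rot: [-0.003, 1.0, -0.019, -0.003]
contact_force: [1.6, -0.2, -0.2]
opening: 0.711
```

```bash
python3 look.py s; python3 -c "
from h import *
snap('wrist','s_wrist')
togo([.595,.3145,.12],np.radians(-5))
"
```

```text
short top 0.8 [316. 190.] [0.582 0.023] [0.046 0.07 ] jaw deg -0.2
short top 0.54 [315. 213.] [0.514 0.026] [0.042 0.069] jaw deg -0.1
short scene 0.62 [316. 202.] [0.505 0.021] [0.044 0.07 ] jaw deg -3.8
short scene 0.58 [300. 216.] [0.573 0.015] [0.046 0.074] jaw deg -3.2
mid top 0.65 [169. 280.] [0.317 0.45 ] [0.054 0.104] jaw deg 86.4
mid scene 0.89 [282. 191.] [ 0.55  -0.087] [0.045 0.083] jaw deg -0.8
mid scene 0.59 [457. 248.] [0.316 0.447] [0.044 0.106] jaw deg 85.3
mid scene 0.56 [250.  82.] [ 0.332 -0.445] [0.069 0.121] jaw deg -35.1
long top 0.74 [218. 186.] [0.597 0.317] [0.047 0.138] jaw deg -2.3
long scene 0.88 [367. 285.] [0.593 0.313] [0.051 0.143] jaw deg -4.8
long scene 0.48 [282. 190.] [ 0.55  -0.086] [0.048 0.086] jaw deg -1.5
t 27.05 tcp [ 0.5521 -0.092   0.1243] F [0.4 0.4 0. ] open 0.721 yaw -2.1 q [-0.19  0.37  1.73  0.01  1.05 -0.15]
go dxyz [ 0.186 -2.719  0.044] axyz [-0.004  0.003  0.032]
```

View pics/s_wrist.png

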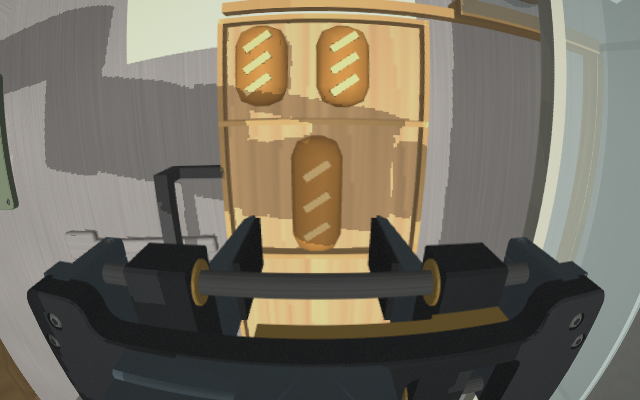

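The mid roll lies across the middle row (137–248 rows, dividers 123 and 251). Now the long one.

arm_command([
  {"claw":70,"dx":0.02,"dy":-0.25,"dz":-0.04,"ax":0,"ay":0,"az":0},
  {"claw":70,"dx":0.04,"dy":-0.55,"dz":-0.04,"ax":0,"ay":0,"az":0},
  {"claw":70,"dx":0.06,"dy":-0.85,"dz":-0.04,"ax":0,"ay":0,"az":0},
  {"claw":70,"dx":0.06,"dy":-1,"dz":-0.04,"ax":0,"ay":0,"az":0},
])

```text
time_s: 27.55
eef_pos: [0.5663, 0.0596, 0.13]
ee_rot: [-0.003, 1.0, -0.018, -0.003]
contact_force: [-0.2, -0.1, -0.7]
opening: 0.769
```

arm_command([
  {"claw":70,"dx":0.02,"dy":-0.25,"dz":0,"ax":0,"ay":0,"az":0},
  {"claw":70,"dx":0.04,"dy":-0.55,"dz":0,"ax":0,"ay":0,"az":0},
  {"claw":70,"dx":0.06,"dy":-0.85,"dz":0,"ax":0,"ay":0,"az":0},
  {"claw":70,"dx":0.07,"dy":-1,"dz":0,"ax":0,"ay":0,"az":0},
])

```text
time_s: 28.05
eef_pos: [0.5816, 0.2109, 0.1296]
ee_rot: [-0.003, 1.0, -0.017, -0.004]
contact_force: [-0.0, -0.7, -0.2]
opening: 0.767
```

arm_command([
  {"claw":70,"dx":0.02,"dy":-0.25,"dz":0.05,"ax":0,"ay":0,"az":0.03},
  {"claw":70,"dx":0.05,"dy":-0.55,"dz":0.08,"ax":0,"ay":0,"az":0.03},
  {"claw":70,"dx":0.06,"dy":-0.7,"dz":0.08,"ax":0,"ay":0,"az":0.03},
  {"claw":70,"dx":0.06,"dy":-0.7,"dz":0.08,"ax":0,"ay":0,"az":0.03},
])

```text
time_s: 28.55
eef_pos: [0.5939, 0.316, 0.1176]
ee_rot: [-0.002, 0.999, -0.039, -0.005]
contact_force: [-0.7, 0.4, 0.6]
opening: 0.767
```

```bash
python3 -c "
from wl import *
wl('long','t_wrist'); togo([.595,.3145,.01],np.radians(-5))"
```

```text
long 0.69 [318. 191.] [0.596 0.315] [0.047 0.145] jaw deg -4.8
mark [317. 188.] 0.74 [0.596 0.318 0.   ]
t 28.7 tcp [0.5939 0.314  0.1182] F [-0.3 -0.1  0.5] open 0.769 yaw -4.7 q [0.47 0.54 1.46 0.01 1.15 0.54]
go dxyz [ 0.013 -0.001  0.721] axyz [-0.002  0.006  0.004]
```

View pics/t_wrist.png

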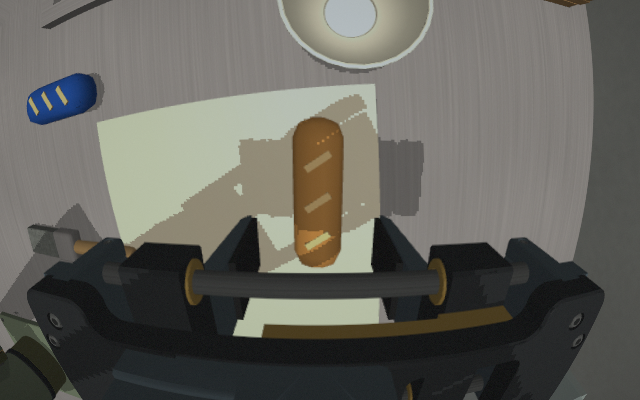

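The long roll (318,191) is centred. Descend, grip and lift.

arm_command([
  {"claw":66,"dx":0.01,"dy":-0.01,"dz":0.2,"ax":0,"ay":0,"az":0},
  {"claw":66,"dx":0.01,"dy":-0.01,"dz":0.4,"ax":0,"ay":0,"az":0},
  {"claw":66,"dx":0.01,"dy":-0.01,"dz":0.6,"ax":0,"ay":0,"az":0},
  {"claw":66,"dx":0.01,"dy":-0.01,"dz":0.71,"ax":0,"ay":0,"az":0},
  {"claw":66,"dx":0.01,"dy":-0.01,"dz":0.72,"ax":0,"ay":0,"az":0},
])

```text
time_s: 29.32
eef_pos: [0.5943, 0.3147, 0.0095]
ee_rot: [-0.002, 0.999, -0.041, -0.005]
contact_force: [0.8, -0.3, 1.1]
opening: 0.722
```

arm_command([
  {"claw":30,"dx":0,"dy":0,"dz":0,"ax":0,"ay":0,"az":0},
  {"claw":30,"dx":0,"dy":0,"dz":0,"ax":0,"ay":0,"az":0},
  {"claw":30,"dx":0,"dy":0,"dz":0,"ax":0,"ay":0,"az":0},
  {"claw":30,"dx":0,"dy":0,"dz":0,"ax":0,"ay":0,"az":0},
], grip_force=25)

```text
time_s: 29.82
eef_pos: [0.5949, 0.315, 0.0107]
ee_rot: [-0.002, 0.999, -0.041, -0.004]
contact_force: [-0.4, -0.5, 5.2]
opening: 0.48
```

arm_command([
  {"claw":30,"dx":0,"dy":0,"dz":-0.2,"ax":0,"ay":0,"az":0},
  {"claw":30,"dx":0,"dy":0,"dz":-0.45,"ax":0,"ay":0,"az":0},
  {"claw":30,"dx":0,"dy":0,"dz":-0.7,"ax":0,"ay":0,"az":-0.03},
  {"claw":30,"dx":0,"dy":0,"dz":-0.7,"ax":0,"ay":0,"az":-0.03},
])

```text
time_s: 30.32
eef_pos: [0.5975, 0.3155, 0.1189]
ee_rot: [-0.004, 1.0, -0.018, -0.001]
contact_force: [0.6, -0.5, -1.2]
opening: 0.483
```

```bash
python3 -c "
from h import *
snap('wrist','u_wrist')
togo([.548,-.240,.12],np.radians(-1.9))
"
```

```text
t 30.38 tcp [0.596  0.3148 0.1164] F [-0.1  0.1 -2.3] open 0.482 yaw -2.0 q [0.46 0.54 1.45 0.01 1.15 0.5 ]
go dxyz [-0.189  3.707 -0.041] axyz [-0.003  0.005 -0.002]
```

View pics/u_wrist.png

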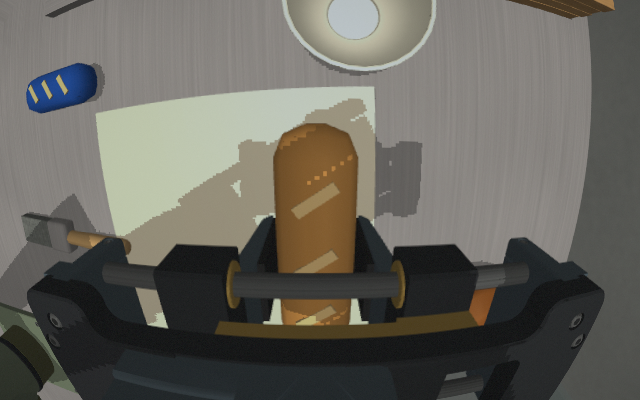

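arm_command([
  {"claw":30,"dx":-0.02,"dy":0.25,"dz":-0.05,"ax":0,"ay":0,"az":0},
  {"claw":30,"dx":-0.04,"dy":0.5,"dz":-0.05,"ax":0,"ay":0,"az":0},
  {"claw":30,"dx":-0.06,"dy":0.75,"dz":-0.05,"ax":0,"ay":0,"az":0},
  {"claw":30,"dx":-0.08,"dy":1,"dz":-0.05,"ax":0,"ay":0,"az":0},
])

```text
time_s: 30.88
eef_pos: [0.577, 0.1638, 0.1207]
ee_rot: [-0.002, 1.0, -0.018, -0.006]
contact_force: [-0.2, -0.1, -1.2]
opening: 0.478
```

arm_command([
  {"claw":30,"dx":-0.02,"dy":0.25,"dz":0,"ax":0,"ay":0,"az":0},
  {"claw":30,"dx":-0.04,"dy":0.5,"dz":0,"ax":0,"ay":0,"az":0},
  {"claw":30,"dx":-0.06,"dy":0.75,"dz":0,"ax":0,"ay":0,"az":0},
  {"claw":30,"dx":-0.08,"dy":1,"dz":0,"ax":0,"ay":0,"az":0},
])

```text
time_s: 31.38
eef_pos: [0.558, 0.0132, 0.118]
ee_rot: [-0.002, 1.0, -0.018, -0.008]
contact_force: [-0.1, 0.3, -1.3]
opening: 0.483
```

arm_command([
  {"claw":30,"dx":-0.01,"dy":0.25,"dz":0,"ax":0,"ay":0,"az":0},
  {"claw":30,"dx":-0.02,"dy":0.5,"dz":0,"ax":0,"ay":0,"az":0},
  {"claw":30,"dx":-0.03,"dy":0.75,"dz":0,"ax":0,"ay":0,"az":0},
  {"claw":30,"dx":-0.03,"dy":1,"dz":0,"ax":0,"ay":0,"az":0},
])

```text
time_s: 31.88
eef_pos: [0.5463, -0.1373, 0.1153]
ee_rot: [-0.002, 1.0, -0.018, -0.01]
contact_force: [0.4, 0.8, -1.1]
opening: 0.481
```

arm_command([
  {"claw":30,"dx":0,"dy":0.25,"dz":0,"ax":0,"ay":0,"az":0},
  {"claw":30,"dx":0,"dy":0.5,"dz":0,"ax":0,"ay":0,"az":0},
  {"claw":30,"dx":0,"dy":0.68,"dz":0,"ax":0,"ay":0,"az":0},
  {"claw":30,"dx":0,"dy":0.7,"dz":0,"ax":0,"ay":0,"az":0},
])

```text
time_s: 32.38
eef_pos: [0.5411, -0.2432, 0.1125]
ee_rot: [-0.003, 1.0, -0.02, -0.012]
contact_force: [-0.4, 0.1, -1.4]
opening: 0.485
```

```bash
python3 -c "
from h import *
snap('wrist','v_wrist')
togo([.548,-.240,.021],np.radians(-1.9))
"
```

```text
t 32.42 tcp [ 0.5412 -0.2424  0.1128] F [ 0.4 -0.3 -1.1] open 0.484 yaw -2.2 q [-0.44  0.44  1.65 -0.    1.08 -0.4 ]
go dxyz [ 0.059 -0.014  0.611] axyz [-0.004  0.015 -0.003]
```

View pics/v_wrist.png

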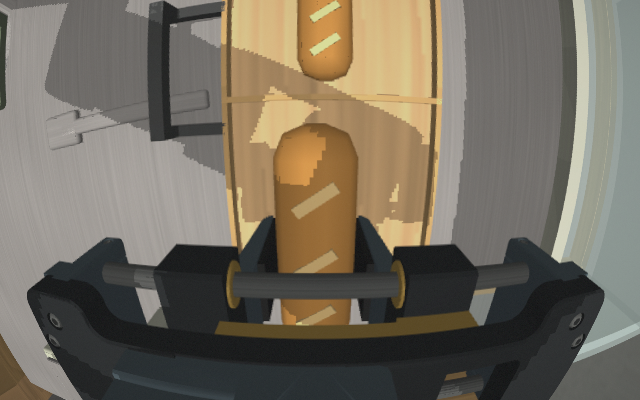

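```bash
python3 -c "
from h import *
print(onplane('wrist',(315,99),.024))
"
```

```text
[ 0.54334439 -0.15568964  0.024     ]
```

arm_command([
  {"claw":30,"dx":0.05,"dy":-0.01,"dz":0.2,"ax":-0.004,"ay":0.015,"az":0},
  {"claw":30,"dx":0.05,"dy":-0.01,"dz":0.4,"ax":-0.004,"ay":0.015,"az":0},
  {"claw":30,"dx":0.05,"dy":-0.01,"dz":0.55,"ax":-0.004,"ay":0.015,"az":0},
  {"claw":30,"dx":0.05,"dy":-0.01,"dz":0.61,"ax":-0.004,"ay":0.015,"az":0},
  {"claw":30,"dx":0.05,"dy":-0.01,"dz":0.615,"ax":-0.004,"ay":0.015,"az":0},
])

```text
time_s: 33.05
eef_pos: [0.547, -0.2395, 0.0205]
ee_rot: [-0.0, 1.0, -0.019, 0.0]
contact_force: [-0.1, 0.9, -1.5]
opening: 0.481
```

arm_command([
  {"claw":30,"dx":0,"dy":0,"dz":0.01,"ax":0,"ay":0,"az":0},
  {"claw":58,"dx":0,"dy":0,"dz":0.01,"ax":0,"ay":0,"az":0},
  {"claw":58,"dx":0,"dy":0,"dz":0.0,"ax":0,"ay":0,"az":0},
  {"claw":58,"dx":0,"dy":0,"dz":-0.3,"ax":0,"ay":0,"az":0},
  {"claw":66,"dx":0,"dy":0,"dz":-0.7,"ax":0,"ay":0,"az":0},
])

```text
time_s: 33.67
eef_pos: [0.5459, -0.239, 0.1252]
ee_rot: [-0.001, 1.0, -0.019, -0.002]
contact_force: [0.8, -1.1, -0.3]
opening: 0.708
```

```bash
python3 -c "
from h import *
snap('wrist','w_wrist')
togo([.36,-.126,.15],np.radians(88.1))
"
```

```text
t 33.73 tcp [ 0.5509 -0.2412  0.135 ] F [ 3.2 -0.8  4.9] open 0.719 yaw -2.2 q [-0.43  0.41  1.63  0.    1.09 -0.39]
go dxyz [-1.299 -0.719 -0.119] axyz [-0.004 -0.009  0.997]
```

View pics/w_wrist.png

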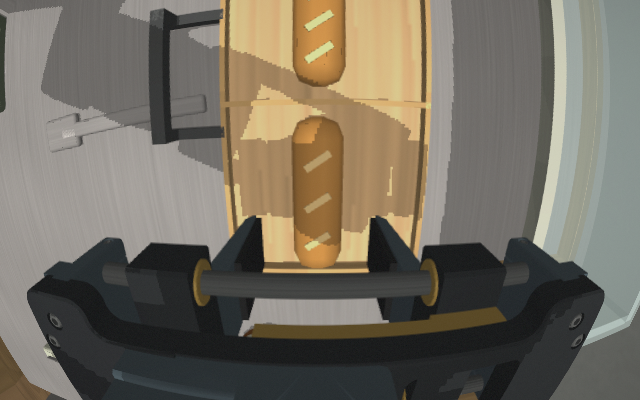

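All four rolls lie across their rows; the long one is at (318,192). Next I retreat, close the fingers and turn the jaws along y, camera away from the glass, to push the bar.

arm_command([
  {"claw":40,"dx":-0.25,"dy":-0.1,"dz":-0.2,"ax":0,"ay":0,"az":0},
  {"claw":20,"dx":-0.55,"dy":-0.25,"dz":-0.2,"ax":0,"ay":0,"az":-0.1},
  {"claw":0,"dx":-0.85,"dy":-0.4,"dz":-0.2,"ax":0,"ay":0,"az":-0.2},
  {"claw":0,"dx":-1,"dy":-0.55,"dz":-0.2,"ax":0,"ay":0,"az":-0.3},
  {"claw":0,"dx":-1,"dy":-0.7,"dz":-0.2,"ax":0,"ay":0,"az":-0.4},
])

```text
time_s: 34.35
eef_pos: [0.4027, -0.1296, 0.1628]
ee_rot: [0.004, 0.956, 0.293, 0.005]
contact_force: [-0.2, -0.7, -0.9]
opening: 0.204
```

arm_command([
  {"claw":0,"dx":-0.1,"dy":0,"dz":0,"ax":0,"ay":0,"az":-0.11},
  {"claw":0,"dx":-0.2,"dy":0,"dz":0,"ax":0,"ay":0,"az":-0.22},
  {"claw":0,"dx":-0.3,"dy":0.1,"dz":0,"ax":0,"ay":0,"az":-0.33},
  {"claw":0,"dx":-0.3,"dy":0.2,"dz":0,"ax":0,"ay":0,"az":-0.44},
  {"claw":0,"dx":-0.3,"dy":0.2,"dz":0,"ax":0,"ay":0,"az":-0.55},
])

```text
time_s: 34.98
eef_pos: [0.3828, -0.1804, 0.1628]
ee_rot: [0.007, 0.744, 0.668, 0.003]
contact_force: [0.1, 0.0, 0.2]
opening: 0.004
```

```bash
python3 look.py x; python3 -c "
from h import *
togo([.36,-.121,.03],np.radians(88.1))
for p in((341,124),(341,234)): pass
"
```

```text
short top 0.66 [315. 213.] [0.514 0.026] [0.047 0.07 ] jaw deg -6.5
short top 0.56 [316. 190.] [0.584 0.021] [0.043 0.067] jaw deg -0.1
short scene 0.71 [315. 202.] [0.507 0.02 ] [0.04  0.068] jaw deg -3.8
short scene 0.64 [300. 217.] [0.576 0.016] [0.044 0.067] jaw deg -3.2
mid top 0.7 [170. 279.] [0.32  0.448] [0.047 0.098] jaw deg 90.0
mid top 0.64 [353. 198.] [ 0.558 -0.092] [0.045 0.106] jaw deg -3.7
mid scene 0.82 [280. 189.] [ 0.549 -0.096] [0.049 0.108] jaw deg -3.3
mid scene 0.63 [457. 247.] [0.315 0.446] [0.044 0.109] jaw deg -89.3
long top 0.62 [403. 201.] [ 0.551 -0.242] [0.045 0.141] jaw deg -2.8
long scene 0.66 [248. 158.] [ 0.542 -0.248] [0.043 0.14 ] jaw deg -1.8
long scene 0.66 [251.  84.] [ 0.337 -0.441] [0.064 0.14 ] jaw deg -35.1
t 35.38 tcp [ 0.3822 -0.1795  0.1628] F [0.3 0.3 0.3] open 0.004 yaw 83.5 q [-0.47  0.12  1.98  0.    1.04 -1.93]
go dxyz [ 0.374 -0.202  0.881] axyz [ 0.008  0.003 -0.051]
```

View pics/x_top.png

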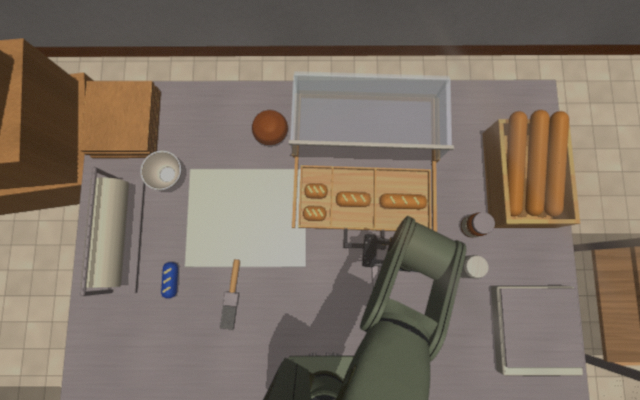

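View pics/x_scene.png

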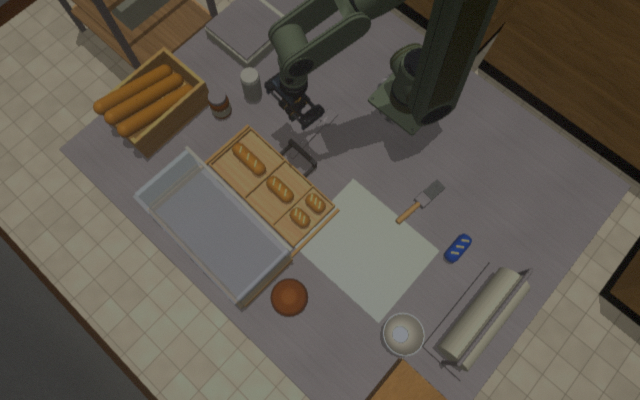

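All four rolls sit in the tray (top: 316,190; 315,213; 353,198; 403,201), the paper is empty and the bystanders look unmoved. I'll go down in front of the bar.

arm_command([
  {"claw":0,"dx":0.2,"dy":-0.2,"dz":0.1,"ax":0.008,"ay":0,"az":-0.05},
  {"claw":0,"dx":0.38,"dy":-0.24,"dz":0.3,"ax":0.008,"ay":0,"az":-0.05},
  {"claw":0,"dx":0.38,"dy":-0.24,"dz":0.6,"ax":0.008,"ay":0,"az":-0.05},
  {"claw":0,"dx":0.38,"dy":-0.24,"dz":0.85,"ax":0.008,"ay":0,"az":-0.05},
  {"claw":0,"dx":0.38,"dy":-0.24,"dz":0.86,"ax":0.008,"ay":0,"az":-0.05},
])

```text
time_s: 36.0
eef_pos: [0.3526, -0.1186, 0.0316]
ee_rot: [-0.001, 0.719, 0.695, -0.003]
contact_force: [-0.8, 0.5, 0.9]
opening: 0.007
```

```bash
python3 -c "
from h import *
snap('wrist','y_wrist')
togo([.585,-.129,.03],np.radians(88.1))
"
```

```text
t 36.05 tcp [ 0.354  -0.1192  0.0327] F [ 0.7 -0.6 -0.3] open 0.005 yaw 88.0 q [-0.35  0.24  2.25 -0.01  0.65 -1.88]
go dxyz [-0.012  1.542  0.015] axyz [-0.001  0.002 -0.001]
```

View pics/y_wrist.png

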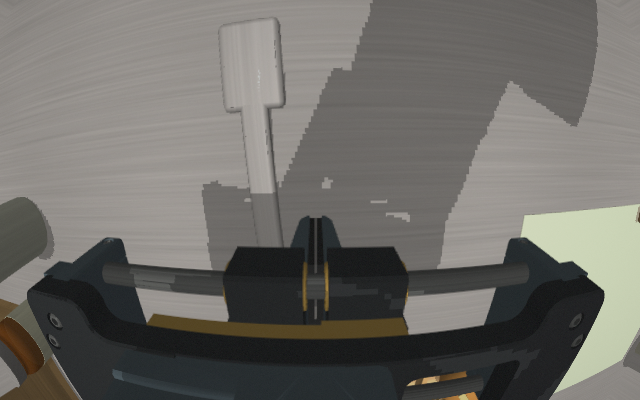

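arm_command([
  {"claw":0,"dx":0,"dy":0.05,"dz":0,"ax":0,"ay":0,"az":0},
  {"claw":0,"dx":0,"dy":0.1,"dz":0,"ax":0,"ay":0,"az":0},
  {"claw":0,"dx":0,"dy":0.15,"dz":0,"ax":0,"ay":0,"az":0},
  {"claw":0,"dx":0,"dy":0.19,"dz":0,"ax":0,"ay":0,"az":0},
  {"claw":0,"dx":0,"dy":0.23,"dz":0,"ax":0,"ay":0,"az":0},
])

```text
time_s: 36.67
eef_pos: [0.3889, -0.1204, 0.0328]
ee_rot: [0.0, 0.719, 0.695, -0.002]
contact_force: [-0.5, 0.5, -0.1]
opening: 0.005
```

arm_command([
  {"claw":0,"dx":0,"dy":0.04,"dz":0,"ax":0,"ay":0,"az":0},
  {"claw":0,"dx":0,"dy":0.08,"dz":0,"ax":0,"ay":0,"az":0},
  {"claw":0,"dx":0,"dy":0.13,"dz":0,"ax":0,"ay":0,"az":0},
  {"claw":0,"dx":0,"dy":0.18,"dz":0,"ax":0,"ay":0,"az":0},
  {"claw":0,"dx":0,"dy":0.23,"dz":0,"ax":0,"ay":0,"az":0},
])

```text
time_s: 37.3
eef_pos: [0.4237, -0.1215, 0.0325]
ee_rot: [0.0, 0.719, 0.695, -0.002]
contact_force: [-2.6, 0.5, -0.1]
opening: 0.006
```

```bash
python3 -c "
from h import *
snap('top','z_top')
togo([.585,-.1265,.03],np.radians(88.1))
"
```

```text
t 37.35 tcp [ 0.4253 -0.1218  0.0327] F [-0.7  0.3 -2.1] open 0.006 yaw 88.0 q [-0.3   0.33  2.11 -0.01  0.71 -1.83]
go dxyz [0.006 1.065 0.018] axyz [-0.     0.002 -0.001]
```

View pics/z_top.png

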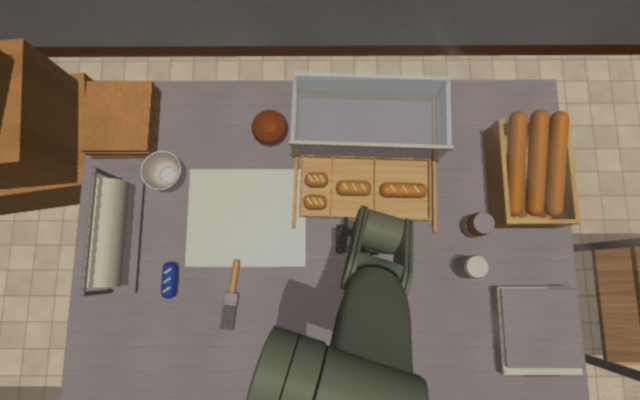

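The tray is moving smoothly with its rolls staying in place, so I carry on.

arm_command([
  {"claw":0,"dx":0,"dy":0.06,"dz":0,"ax":0,"ay":0,"az":0},
  {"claw":0,"dx":0,"dy":0.12,"dz":0,"ax":0,"ay":0,"az":0},
  {"claw":0,"dx":0,"dy":0.18,"dz":0,"ax":0,"ay":0,"az":0},
  {"claw":0,"dx":0,"dy":0.24,"dz":0,"ax":0,"ay":0,"az":0},
  {"claw":0,"dx":0,"dy":0.3,"dz":0,"ax":0,"ay":0,"az":0},
])

```text
time_s: 37.98
eef_pos: [0.4708, -0.1232, 0.0326]
ee_rot: [0.001, 0.719, 0.695, -0.001]
contact_force: [-3.3, 1.3, -1.8]
opening: 0.008
```

arm_command([
  {"claw":0,"dx":0,"dy":0.06,"dz":0,"ax":0,"ay":0,"az":0},
  {"claw":0,"dx":0,"dy":0.12,"dz":0,"ax":0,"ay":0,"az":0},
  {"claw":0,"dx":0,"dy":0.18,"dz":0,"ax":0,"ay":0,"az":0},
  {"claw":0,"dx":0,"dy":0.24,"dz":0,"ax":0,"ay":0,"az":0},
  {"claw":0,"dx":0,"dy":0.3,"dz":0,"ax":0,"ay":0,"az":0},
])

```text
time_s: 38.6
eef_pos: [0.5164, -0.1249, 0.0326]
ee_rot: [0.001, 0.719, 0.695, -0.001]
contact_force: [-2.9, 1.9, -1.5]
opening: 0.004
```

arm_command([
  {"claw":0,"dx":0,"dy":0.06,"dz":0,"ax":0,"ay":0,"az":0},
  {"claw":0,"dx":0,"dy":0.12,"dz":0,"ax":0,"ay":0,"az":0},
  {"claw":0,"dx":0,"dy":0.18,"dz":0,"ax":0,"ay":0,"az":0},
  {"claw":0,"dx":0,"dy":0.24,"dz":0,"ax":0,"ay":0,"az":0},
  {"claw":0,"dx":0,"dy":0.28,"dz":0,"ax":0,"ay":0,"az":0},
])

```text
time_s: 39.22
eef_pos: [0.5592, -0.1264, 0.0326]
ee_rot: [0.001, 0.719, 0.695, -0.001]
contact_force: [-2.9, -0.0, 0.2]
opening: 0.006
```

```bash
python3 -c "
from h import *
snap('top','z2_top')
togo([.585,-.1265,.03],np.radians(88.1))
"
```

```text
t 39.27 tcp [ 0.5603 -0.1266  0.0327] F [ 0.9  0.4 -1.4] open 0.008 yaw 88.0 q [-0.24  0.49  1.81 -0.    0.85 -1.77]
go dxyz [0.006 0.165 0.019] axyz [ 0.001  0.002 -0.001]
```

View pics/z2_top.png

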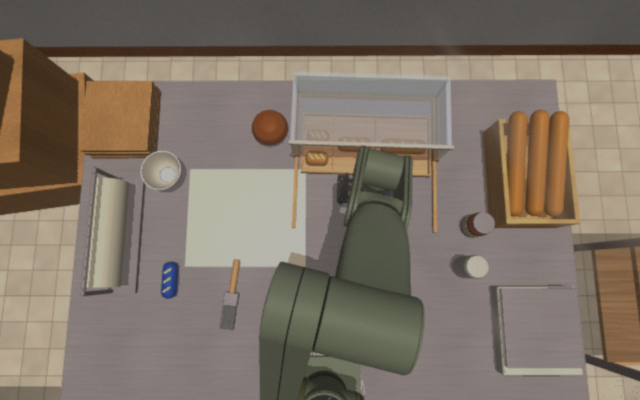

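arm_command([
  {"claw":0,"dx":0,"dy":0.03,"dz":0,"ax":0,"ay":0,"az":0},
  {"claw":0,"dx":0,"dy":0.06,"dz":0,"ax":0,"ay":0,"az":0},
  {"claw":0,"dx":0,"dy":0.09,"dz":0,"ax":0,"ay":0,"az":0},
  {"claw":0,"dx":0,"dy":0.11,"dz":0,"ax":0,"ay":0,"az":0},
  {"claw":0,"dx":0,"dy":0.13,"dz":0,"ax":0,"ay":0,"az":0},
])

```text
time_s: 39.9
eef_pos: [0.5798, -0.1273, 0.0327]
ee_rot: [0.002, 0.719, 0.695, -0.001]
contact_force: [-3.2, 0.4, 0.1]
opening: 0.007
```

arm_command([
  {"claw":0,"dx":0,"dy":0.015,"dz":0,"ax":0,"ay":0,"az":0},
  {"claw":0,"dx":0,"dy":0.03,"dz":0,"ax":0,"ay":0,"az":0},
  {"claw":0,"dx":0,"dy":0.045,"dz":0,"ax":0,"ay":0,"az":0},
])

```text
time_s: 40.28
eef_pos: [0.5835, -0.1274, 0.0328]
ee_rot: [-0.001, 0.719, 0.695, -0.003]
contact_force: [-12.4, 0.3, 8.7]
opening: 0.006
```

arm_command([
  {"claw":0,"dx":0,"dy":0.015,"dz":0,"ax":0,"ay":0,"az":0},
  {"claw":0,"dx":0,"dy":0.03,"dz":0,"ax":0,"ay":0,"az":0},
  {"claw":0,"dx":0,"dy":0.04,"dz":0,"ax":0,"ay":0,"az":0},
])

```text
time_s: 40.65
eef_pos: [0.5835, -0.1274, 0.033]
ee_rot: [-0.006, 0.719, 0.695, -0.008]
contact_force: [-19.1, -0.9, 13.6]
opening: 0.005
```

It stopped firmly at TCP 0.5835 (predicted 0.585), which is the end stop. I back off, rise and look.

arm_command([
  {"claw":0,"dx":0,"dy":-0.1,"dz":0,"ax":0,"ay":0,"az":0},
  {"claw":0,"dx":0,"dy":-0.25,"dz":0,"ax":0,"ay":0,"az":0},
  {"claw":0,"dx":0,"dy":-0.4,"dz":-0.2,"ax":0,"ay":0,"az":0},
  {"claw":0,"dx":0,"dy":-0.7,"dz":-0.6,"ax":0,"ay":0,"az":0},
  {"claw":0,"dx":0,"dy":-0.9,"dz":-0.9,"ax":0,"ay":0,"az":0},
])

```text
time_s: 41.28
eef_pos: [0.4537, -0.1228, 0.1688]
ee_rot: [-0.004, 0.719, 0.695, -0.007]
contact_force: [0.4, -0.8, 0.4]
opening: 0.004
```

arm_command([
  {"claw":0,"dx":-0.3,"dy":-0.1,"dz":-0.2,"ax":0,"ay":0,"az":0},
  {"claw":0,"dx":-0.6,"dy":-0.2,"dz":-0.3,"ax":0,"ay":0,"az":0},
  {"claw":0,"dx":-0.9,"dy":-0.3,"dz":-0.3,"ax":0,"ay":0,"az":0},
])

```text
time_s: 41.65
eef_pos: [0.4064, -0.2585, 0.2177]
ee_rot: [0.0, 0.719, 0.695, -0.006]
contact_force: [0.2, -0.4, -0.1]
opening: 0.007
```

```bash
python3 look.py zz; python3 -c "
from h import *
togo([.585,-.1265,.03])
im=cv2.imread('pics/zz_top.png');print([tuple(int(v) for v in im[r,325]) for r in range(158,172)])
cv2.imwrite('pics/zz_c.png',cv2.resize(im[60:240,280:470],None,fx=3.3,fy=3.3,interpolation=cv2.INTER_CUBIC))
im=cv2.imread('pics/zz_scene.png')
cv2.imwrite('pics/zz_c2.png',cv2.resize(im[130:320,120:320],None,fx=3,fy=3,interpolation=cv2.INTER_CUBIC))
"
```

```text
short top 0.81 [317. 151.] [0.706 0.018] [0.037 0.068] jaw deg -4.4
short scene 0.46 [218. 225.] [ 0.683 -0.167] [0.435 0.522] jaw deg -1.3
mid top 0.58 [170. 280.] [0.318 0.447] [0.047 0.101] jaw deg -86.7
mid top 0.57 [370. 160.] [ 0.662 -0.129] [0.116 0.394] jaw deg -2.4
mid scene 0.78 [457. 247.] [0.314 0.445] [0.043 0.106] jaw deg 88.8
t 42.05 tcp [ 0.4055 -0.2552  0.215 ] F [ 0.3 -0.2 -0.3] open 0.006 yaw 88.2 q [-0.58  0.17  1.76 -0.01  1.22 -2.11]
go dxyz [0.901 1.187 1.213] axyz [-0.009  0.002 -0.   ]
[(99, 137, 165), (109, 152, 179), (109, 153, 182), (108, 152, 183), (105, 148, 183), (90, 136, 175), (74, 111, 145), (66, 87, 110), (102, 108, 121), (122, 123, 135), (124, 127, 137), (126, 127, 137), (125, 128, 139), (125, 129, 138)]
```

View pics/zz_c.png

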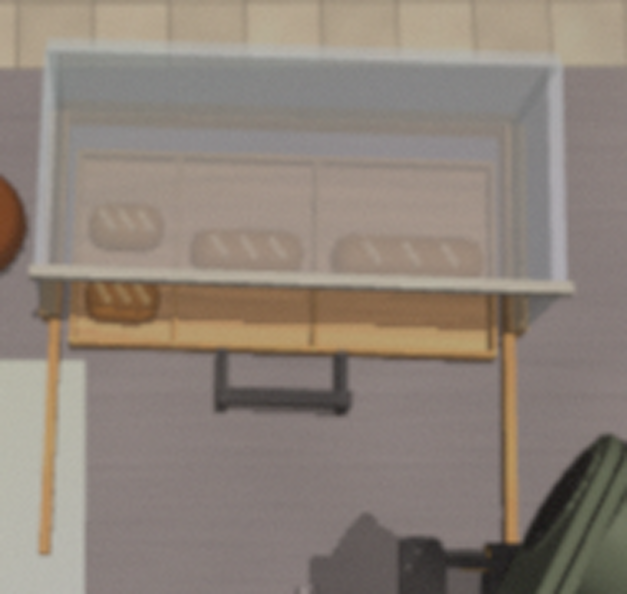

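View pics/zz_c2.png

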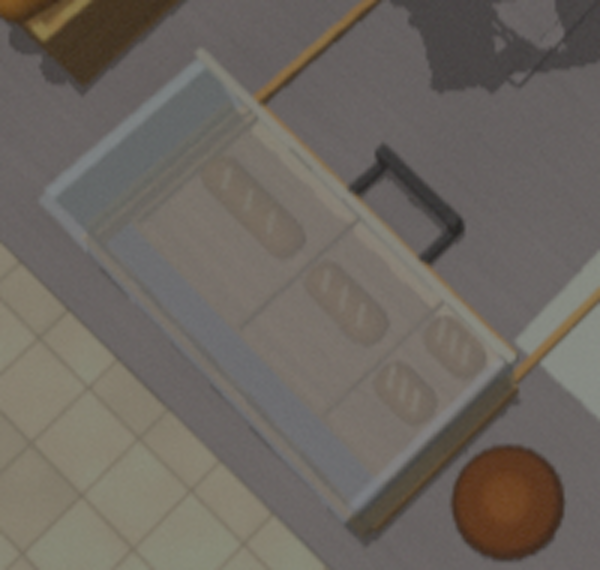

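View pics/zz_top.png

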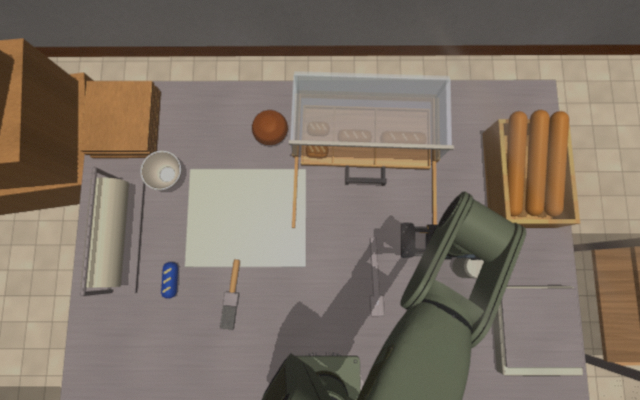

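The tray front edge in the top view is now at row 165. It was 168 at the start and 230 when fully out, so it went about 0.20 m, past its starting point to the stop. The rolls lie across their rows under the glass: shorts at crop (125,225) and (122,300), mid at (247,250), long at (406,254). The arm is clear, so I hand in.

```bash
python3 -c "
from h import *
print(arm.close_job()); print(arm.observe()['time_s'])"
```

```text
the job is handed in; nothing more can be done
None
the job is handed in; nothing more can be done
```

I pulled the tray out to its stop and placed the four rolls found: two short, one middle and one long. The tray then went gently back to its stop, and I handed the job in at about 42 s. The hand-in reported no verdict.

**Last checks:**
- **Tray travel:** it ran about 65 pixels in the top view between fully out and home, roughly 0.20 m. The pull measured only about 0.19 m, and the final view shows why: the tray had started about 9 mm short of home.
- **Tray stops:** both pulls stopped at the same place. The push stopped within 2 mm of where I predicted.
- **Rolls:** before the push, the trained networks showed all four flat in their rows, about 1 cm or less off the row lines and within a few degrees of straight. Afterwards I checked them under the glass only by eye, because the networks mostly missed them there. They looked unmoved.
- **Other things:** in the pictures the bystanders and the blue look-alike were where they started, though the arm hid some of them in the last view. I measured only the tongs (before loading) and the look-alike.
- **Tray speed:** I kept the pull to about 0.12 m/s and the push to about 0.07 m/s. At the out stop the wrist force was about 36 N.

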